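# Load the specimen strip into the sprung stage channel and close the keeper rail

## Task

Load the specimen strip with the orange grip into the channel of the black microscope stage: push its end against the brass spring follower until its other end clears the end stop, and lower it flat onto the channel floor so that the spring holds it against the stop. Then slide the red keeper rail over it until it is fully closed. Leave the strip with the blue grip and everything else on the bench where they are.

Things in the scene. Friction and masses are not known exactly. Their poses are not given: they have to be found in the camera images.
- strip: The strip to load: white plastic bar 30 (x) x 110 (y) x 12 (z) mm with four round cover glasses and an upright ORANGE grip fin on the middle of its top. Fin 10 (x) x 30 (y) mm, from 12 to 42 mm above the underside. About 60 g. Origin: centre of the underside; y the long axis, z up. Starts flat on the bench, long axis roughly along world y; symmetric, either end may lead.
- spare: A spare strip, same shape and sizes, with a BLUE fin. Not to be loaded; leave it lying. Origin: centre of the underside. The two strips swap places between starts.
- stage: Fixed black plate, x -40 to 90, y -162 to 162, 20 mm thick, with an open-topped aluminium channel along its y axis, centred on x = 0. Channel floor 26 mm above the bench, 36 mm wide inside, 48 outside; walls 13 mm above the floor, top 4 mm flared. A dark spring barrel lies at its +y end, two metal knobs 12 mm high at x = 66. Origin: on the bench under the plate's middle.
- stop (a point): Top middle of the inner (+y) face of the steel end stop across the channel, 9 mm above the channel floor; the stop is 6 mm thick (towards -y). At y = -17 mm in the stage frame. The loaded strip lies on its +y side.
- seat (a point): Point on the channel floor where the centre of the loaded strip's underside belongs: flat on the floor, one end against the end stop. 55 mm to +y of the stop's inner face. Axes as the stage's: y along the channel towards the follower, z up.
- follower (a joint): Travel in m of the brass spring follower: 0 at rest, 0.036 pushed fully back (to +y of the stage). At rest its face is 94 mm from the stop's inner face, so the 110 mm strip holds it at 0.016 when loaded. The spring pushes towards the stop: 3 N at rest, about 6 N with the strip loaded, 10 N fully back.
- follower_face (a point): Top middle of the follower's flat front face, which looks to -y of the stage; moves with it. The face is 18 mm wide (x) and reaches from the channel floor to 40 mm above it, so a strip held above the end stop and the walls can already push it.
- keeper (a joint): Travel in m of the red keeper rail: 0 fully open (out to -y of the stage), 0.110 fully closed, at its stop. Starts 0 to 0.025; stays where left, about 2 N moves it. A flat fork, 15 to 19 mm above the channel floor: two bars 14 mm wide, 20 mm gap for the strip's fin, joined by a crossbar at the -y end. Closes only over a strip that lies fully down.
- keeper_tips (a point): Midway between the tips (+y ends) of the keeper's two bars, at their top, 19 mm above the channel floor; moves with the rail. 35 mm on the -y side of the end stop's inner face when fully open, 75 mm on its +y side when closed.
- keeper_grip (a point): Top centre of the black grip on the keeper's crossbar: 12 (x) x 24 (y) mm, standing from 19 to 51 mm above the channel floor; moves with the rail, 91 mm behind (-y of) the bars' tips, so 16 mm on the -y side of the end stop's inner face when closed.
- objective: Bystander: a steel microscope objective lens standing upright, 29 mm diameter, 46 mm high, between the two strips. Origin: centre of its underside.
- oil: Bystander: a small amber bottle, 34 mm diameter, 70 mm high. Origin: centre of its underside.
- dish: Bystander: a covered glass dish, 94 mm diameter, 15 mm high. Origin: centre of its underside.
- slidebox: Bystander: a green slide box 90 x 130 x 32 mm. Origin: centre of its underside.
- beaker: Bystander: a glass beaker, 64 mm diameter, 80 mm high. Origin: centre of its underside.
- tweezers: Bystander: steel tweezers lying flat, 120 mm long (y). Origin: middle, on the bench.
There are look-alikes about, which are no part of the job. Leave any brown or purple look-alike of the strip alone.

How it is judged:
On the way, in this order (a step that is already met when the one before it is completed fails the run):
1. the orange-finned strip lies in the channel between follower and end stop, flat on the floor, with the keeper rail still open (x of strip in the frame of seat between -0.005 and 0.005 m and y of strip in the frame of seat between -0.005 and 0.005 m and z of strip in the frame of seat between -0.003 and 0.003 m and angle between the y axis of strip and the y axis of seat, either way round below 0.09 rad and angle between strip's own z axis and vertical below 0.06 rad and value of joint follower between 0.01 and 0.022 m and value of joint keeper below 0.045 m), for 0.2 s.
2. the keeper rail is closed over it (value of joint keeper above 0.102 m), for 0.2 s.
At the end, for the whole second after the job is handed in: Orange-finned strip at rest, flat (0.06 rad) on the channel floor, within 5 mm of the seat along and across, 3 mm in height, 0.09 rad of the channel's line, holding the follower back 10 to 22 mm; keeper rail closed to within 8 mm of its stop (joint above 0.102) (x of strip in the frame of seat between -0.005 and 0.005 m and y of strip in the frame of seat between -0.005 and 0.005 m and z of strip in the frame of seat between -0.003 and 0.003 m and angle between the y axis of strip and the y axis of seat, either way round below 0.09 rad and angle between strip's own z axis and vertical below 0.06 rad and value of joint follower between 0.01 and 0.022 m and value of joint keeper above 0.102 m and linear speed of strip below 0.02 m/s); the robot touches nothing.
It fails at once if the spare strip with the blue fin is moved more than 30 mm (distance of spare from where it was at the start of the episode above 0.03 m).
It fails at once if another loose thing on the bench (lens, bottle, dish, box, beaker, tweezers) is moved more than 30 mm (distance of any of objective, oil, dish, slidebox, beaker, tweezers from where it was at the start of the episode above 0.03 m).
It also fails if it takes over 51 s, if anything falls off the work surface, if the arm or the gripper's body presses on something with over 40 N, if the wrist force passes 120 N, or if a joint passes its speed limit or range.

## Robot

A 7-joint arm with a two-finger parallel gripper is mounted at the origin on the work surface. World frame = base frame: x ahead of the robot, y to its left, z up, the work surface at z = 0. Lengths are in m, angles in rad, forces in N, time in s.
With the tool pointing down it reaches from about 0.35 to 0.9 m from the base axis. Payload 7.2 kg.
Tool frame: the origin (TCP) lies midway between the tips of the shut fingers; the grasp point (between the pads) lies 19 mm behind it; z points along the fingers, y is the direction in which the jaws open and shut (so a half turn about z gives the same grasp; the last joint's range is limited). The gripper opens to 88 mm and grips with 3 to 60 N. Pads are 20 mm wide; open, the fingers measure 115 mm over their backs; the gripper's body (75 mm by 178 mm) begins 61 mm behind the grasp point.
Start: joints at [1.082, 0.411, -0.013, 1.596, 0.006, 1.134, -0.082], TCP at [0.255, -0.57, 0.201] pointing down, gripper open.
Joint ranges: [-2.95, 2.95], [-0.29, 1.99], [-1.47, 1.44], [0.14, 2.54], [-1.03, 4.17], [0.13, 1.85], [-2.86, 2.86]. Speed limits (rad/s): [2.39, 2.39, 3.01, 3.01, 3.14, 3.14, 3.14].

## Interface

Orientations are given as a rotation vector (axis times angle).
In Python, from station import bot, grab_frame, camera_model, ticket, nets gives the robot as it stands.
- The arm moves only by the tool arm_command, never from a script. Its argument "steps" is a list of rows, each an object of numbers: "ax", "ay", "az": the turn, a rotation vector about the tool's x, y, z normalised to -1 to 1, where 1 is 180 degrees; "dx", "dy", "dz": the shift along the tool's x, y, z normalised to -1 to 1, where 1 is 40 cm; "fingers": the closure, from 0 (fully open) to 1 (shut). In form: [{"ax": .., "ay": .., "az": .., "dx": .., "dy": .., "dz": .., "fingers": ..}, ...]. A call has 1 to 5 rows; each row is the pose to reach, as a shift and turn from the pose commanded when the call began, along the tool's axes at that moment, turning the shorter way round; what a row does not reach only later rows make up. A row lasts 1/10 s, in which the tool goes at most 50 mm and 8.59 degrees, less where a joint would pass 70% of its speed; a pose out of reach is approached as far as the arm can. A call with a number of a shift or a turn outside -1 to 1 is refused whole. A call with a gripper value outside its range is refused whole. The fingers move at their own pace and stop on an object; "force" is the grip in N (left out, the last holds). Time passes only in rows, so rows that repeat a pose let the fingers close. It gives the time, the measured TCP pose, the force and the opening at its end, in the units of the state.
- bot.read_state(): the state, without advancing time (a new reading comes with each control period).
- grab_frame(name): name is "side" or "top" or "wrist"; returns the picture (384x512x3 uint8, red, green, blue); there is no depth.
- camera_model(name): a dict with "vertical_fov" (degrees; the focal length in pixels is half the picture's height over the tangent of half this angle, whatever the lens; pixels are square), "cx", "cy" (the principal point, pixels), "camera_from_world" (4x4, takes a point from world to camera coordinates); the wrist camera has in their place "T_tool_cam" (4x4, takes a point from camera to tool coordinates, whose origin is the TCP and whose axes are the flange's). Camera axes: x right, y up, looking along -z (the intrinsics and any distortion apply to the point x, -y, -z); pixel columns grow to the right and rows downward; lengths in m; the calibration is good to about 2 mm. A picture is of the moment at which its call begins: read the wrist's pose just before it. camera_model takes no time and is no camera call.
- ticket.job_done(): hands the job in, once; it reports no verdict.
Trained networks look in the newest picture that a camera, given by its name, has taken for a name from the list of things; names that differ only in an ending like _2 or _b are one class to them, and where a whole thing is asked for, a point or a joint stands for the part that bears it (a point fixed in the world has none). Each returns a list of dicts, best first, with "confidence" (0 to 1); they miss things now and then, are a little off and sometimes report something else, mostly with a low value. They report only what shows in the picture. A call takes as long as a camera call. They do not tell look-alikes from the thing itself.
- nets.boxes_of(camera, name): "centre" ([column, row] in pixels, amid what is visible of it).
The state is a dict: "t": time; "joints": joint angles; "joint_vel": joint speeds; "tau": joint torques, N m; "tcp_pos": TCP position; "ee_rot": TCP orientation; "contact_force": force on the tool from outside, world axes, zero at the start; "wrist_torque": the same for the moment, N m; "grip_width": opening from 0.0 (shut) to 1.0 (fully open).
Only numpy, scipy, OpenCV 4.12 (cv2) and the standard library are available. Lean on these libraries where they do the work, as an engineer would, in place of code of your own. Each camera call takes 0.05 s, during which the arm holds its last target.

## Working session

There is one attempt and no reset: what is moved stays moved. The work goes in short steps, Python scripts to look and compute and a tool call to move; the robot and the scene stay as the last step left them, time stands still between calls to the robot, and variables do not carry over. Pictures are saved under pics/ and viewed, and the job is handed in when it is done.

Besides the shell and the picture viewer there is one more tool, called after "Emit:" as name(argument=value, ...) on one line, values as JSON. arm_command: Moves the arm, as the interface text tells. Scaled input: -1 to 1 covers 40 cm each way for a shift and 180 degrees each way for a turn. Its arguments: {"type":"object","properties":{"steps":{"type":"array"},"force":{"type":"number"}},"required":["steps"]}

```bash
mkdir -p pics; ls; python3 - <<'E'
from station import bot, grab_frame, camera_model, ticket, nets
import cv2, json
print(bot.read_state())
for n in ("side","top","wrist"):
    im=grab_frame(n); cv2.imwrite(f"pics/{n}0.png",im[:,:,::-1])
    print(n,camera_model(n))
for n in ("top",):
  for k in ("strip","spare","stage","stop","follower","keeper","keeper_grip","follower_face","objective","oil"):
    print(n,k,nets.boxes_of(n,k))
E
```

```text
pics
{'t': 0.0, 'joints': array([ 1.08178622,  0.41190659, -0.01270795,  1.59707076,  0.00559842,
        1.13428699, -0.08221757]), 'joint_vel': array([-1.49235618e-04, -7.48119299e-04, -1.30106738e-04, -1.08134002e-03,
       -1.86934126e-03, -1.81256266e-05,  9.35071082e-04]), 'tau': array([ 6.34639837e-04, -5.87958384e+01,  6.42043725e-01, -2.91077614e+01,
       -5.38216322e-02,  1.83406082e-02,  1.39686899e-04]), 'tcp_pos': array([ 0.25504145, -0.56998569,  0.19969403]), 'ee_rot': array([-3.07077123e+00, -6.55816643e-01,  7.13858663e-04]), 'contact_force': array([-0.17116299, -0.06039195, -0.14655355]), 'wrist_torque': array([ 0.04076256,  0.04234719, -0.03402377]), 'grip_width': 1.0037811620474875}
side {'vertical_fov': 48.23200832058528, 'cx': 255.6338306290114, 'cy': 196.93327363236764, 'camera_from_world': array([[-0.99833081, -0.05434644, -0.01954616,  0.50383889],
       [ 0.01493392, -0.56983599,  0.82162274, -0.08219922],
       [-0.05579038,  0.81995939,  0.56969644, -1.25949018],
       [ 0.        ,  0.        ,  0.        ,  1.        ]])}
top {'vertical_fov': 51.90
[... 932 characters left out ...]
0.85}, {'centre': [191.1, 255.3], 'confidence': 0.83}, {'centre': [202.8, 183.9], 'confidence': 0.79}]
top spare [{'centre': [256.2, 216.2], 'confidence': 0.57}, {'centre': [289.2, 215.2], 'confidence': 0.51}]
top stage [{'centre': [279.1, 167.3], 'confidence': 0.59}]
top stop [{'centre': [278.5, 165.0], 'confidence': 0.94}]
top follower [{'centre': [252.5, 163.6], 'confidence': 0.64}]
top keeper [{'centre': [259.2, 216.2], 'confidence': 0.68}]
top keeper_grip [{'centre': [313.5, 175.6], 'confidence': 0.87}]
top follower_face [{'centre': [253.7, 166.8], 'confidence': 0.39}]
top objective [{'centre': [259.1, 213.0], 'confidence': 0.59}]
top oil [{'centre': [140.1, 156.3], 'confidence': 0.63}]
```

```bash
python3 - <<'E'
import cv2
im=cv2.imread("pics/top0.png"); cv2.imwrite("pics/top0c.png",cv2.resize(im[110:310,110:370],(780,600),interpolation=cv2.INTER_CUBIC))
E
```

```text
(no output)
```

View pics/top0c.png

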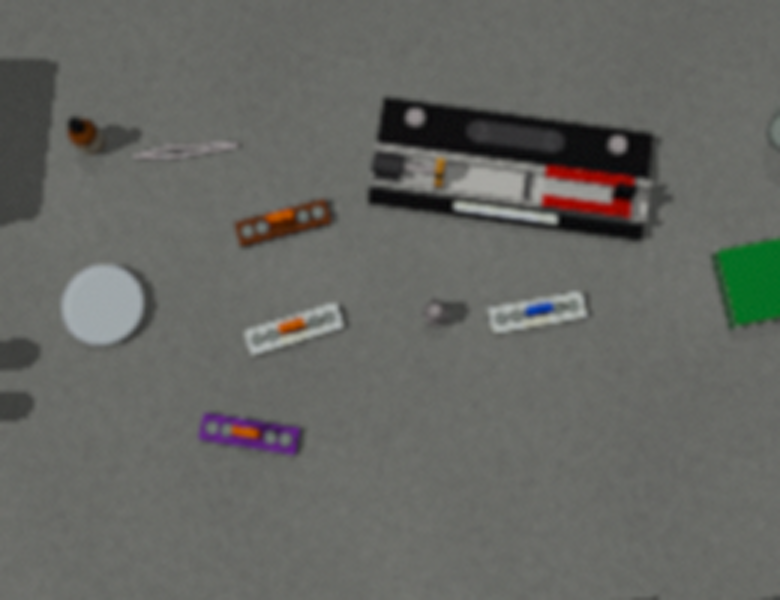

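View pics/side0.png

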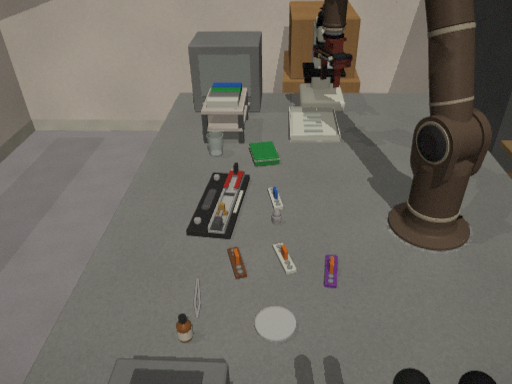

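View pics/top0.png

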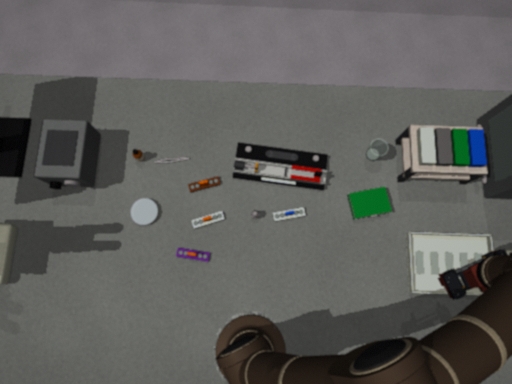

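The top view shows the white strip with the orange fin at about (208,219), the blue-fin strip at (289,214), and the stage at about (281,166) with the red keeper on its right (-y) end. The brown strip at (205,184) and the purple one at (193,254) are look-alikes.

```bash
cat > h.py <<'E'
from station import bot, grab_frame, camera_model, ticket, nets
import numpy as np, cv2
from scipy.spatial.transform import Rotation as R
def K(m): 
    f=192/np.tan(np.radians(m["vertical_fov"]/2)); return f,m["cx"],m["cy"]
def camT(name,st=None):
    "world_from_cam, model"
    m=camera_model(name)
    if name!="wrist": return np.linalg.inv(m["camera_from_world"]),m
    st=st or bot.read_state(); T=np.eye(4); T[:3,:3]=R.from_rotvec(st["ee_rot"]).as_matrix(); T[:3,3]=st["tcp_pos"]
    return T@m["T_tool_cam"],m
def unproj(T,m,uv,z):
    f,cx,cy=K(m); uv=np.atleast_2d(uv).astype(float)
    d=np.c_[(uv[:,0]-cx)/f,-(uv[:,1]-cy)/f,-np.ones(len(uv))]@T[:3,:3].T
    o=T[:3,3]; return o+d*((z-o[2])/d[:,2])[:,None]
def proj(T,m,P):
    f,cx,cy=K(m); q=(np.atleast_2d(P)-T[:3,3])@T[:3,:3]
    return np.c_[cx+f*q[:,0]/-q[:,2],cy-f*q[:,1]/-q[:,2]]
def goal(pos,yaw_y,st=None):
    """print normalised move from current measured pose to tool-down pose at pos, tool y along angle yaw_y (mod pi)"""
    st=st or bot.read_state(); R0=R.from_rotvec(st["ee_rot"])
    best=None
    for k in (0,np.pi):
        a=yaw_y+k; y=np.array([np.cos(a),np.sin(a),0]); z=np.array([0,0,-1.]); x=np.cross(y,z)
        rv=(R0.inv()*R.from_matrix(np.c_[x,y,z])).as_rotvec()
        if best is None or np.linalg.norm(rv)<np.linalg.norm(best): best=rv
    d=R0.inv().apply(np.array(pos)-st["tcp_pos"])
    print("d",np.round(d/0.4,4),"a",np.round(best/np.pi,4),"mm",np.round(1000*np.linalg.norm(d)),"deg",np.round(np.degrees(np.linalg.norm(best)),1))
E
python3 - <<'E'
from h import *
st=bot.read_state(); print(R.from_rotvec(st["ee_rot"]).as_matrix().round(3))
T,m=camT("top")
pts={"strip":([208.5,219],.012),"spare":([289,214],.012),"stop":([286.5,171.5],.035),"foll":([256,167.5],.066),
"st_tl":([237.5,143],.02),"st_tr":([327.5,155],.02),"st_br":([324.5,189],.02),"st_bl":([233,177.5],.02),"kgrip":([317.5,174],.077),"obj":([256,213],.04)}
for k,(uv,z) in pts.items(): print(k,unproj(T,m,uv,z).round(3))
E
```

```text
[[ 0.913  0.409  0.   ]
 [ 0.409 -0.913 -0.   ]
 [-0.     0.    -1.   ]]
strip [[0.423 0.159 0.012]]
spare [[ 0.45  -0.117  0.012]]
stop [[ 0.595 -0.104  0.035]]
foll [[0.597 0.002 0.066]]
st_tl [[0.699 0.071 0.02 ]]
st_tr [[ 0.666 -0.25   0.02 ]]
st_br [[ 0.541 -0.239  0.02 ]]
st_bl [[0.571 0.081 0.02 ]]
kgrip [[ 0.578 -0.205  0.077]]
obj [[ 0.445 -0.003  0.04 ]]
```

View pics/wrist0.png

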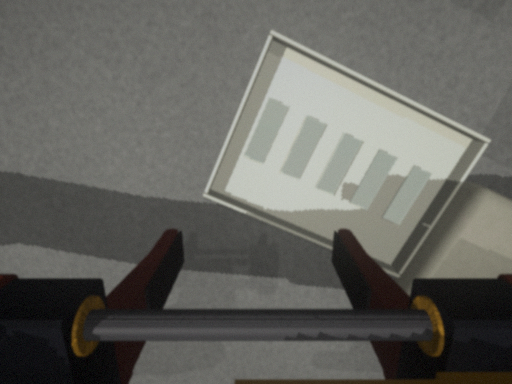

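```bash
python3 - <<'E'
from h import *
goal([0.59,-0.04,0.24],-0.10)
E
```

```text
d [ 1.3056 -0.8687 -0.0986] a [ 0.      0.     -0.3342] mm 629.0 deg 60.2
```

Emit:
arm_command(steps=[{"dx": 0.5, "dy": -0.34, "dz": -0.1, "az": -0.16, "ax": 0, "ay": 0, "fingers": 0}, {"dx": 0.5, "dy": -0.34, "dz": -0.1, "az": -0.16, "ax": 0, "ay": 0, "fingers": 0}, {"dx": 0.5, "dy": -0.34, "dz": -0.1, "az": -0.16, "ax": 0, "ay": 0, "fingers": 0}, {"dx": 0.5, "dy": -0.34, "dz": -0.1, "az": -0.16, "ax": 0, "ay": 0, "fingers": 0}, {"dx": 0.5, "dy": -0.34, "dz": -0.1, "az": -0.16, "ax": 0, "ay": 0, "fingers": 0}])

```text
t: 1.15
tcp_pos: [0.3834, -0.3625, 0.2413]
ee_rot: [2.81, 1.403, 0.001]
contact_force: [0.4, 0.0, 0.4]
grip_width: 0.997
```

```bash
python3 - <<'E'
from h import *
goal([0.59,-0.04,0.24],-0.10)
E
```

```text
d [ 0.9549 -0.0716  0.0031] a [ 0.0003  0.     -0.1734] mm 383.0 deg 31.2
```

Emit:
arm_command(steps=[{"dx": 0.955, "dy": -0.07, "dz": 0, "az": -0.173, "ax": 0, "ay": 0, "fingers": 0}, {"dx": 0.955, "dy": -0.07, "dz": 0, "az": -0.173, "ax": 0, "ay": 0, "fingers": 0}, {"dx": 0.955, "dy": -0.07, "dz": 0, "az": -0.173, "ax": 0, "ay": 0, "fingers": 0}, {"dx": 0.955, "dy": -0.07, "dz": 0, "az": -0.173, "ax": 0, "ay": 0, "fingers": 0}, {"dx": 0.955, "dy": -0.07, "dz": 0, "az": -0.173, "ax": 0, "ay": 0, "fingers": 0}])

```text
t: 1.65
tcp_pos: [0.5189, -0.1531, 0.2409]
ee_rot: [2.33, 2.106, 0.0]
contact_force: [0.6, -0.9, -0.0]
grip_width: 1.001
```

```bash
python3 - <<'E'
from h import *
goal([0.59,-0.04,0.24],-0.10)
E
```

```text
d [0.2993 0.1483 0.0024] a [ 0.0003  0.0001 -0.0003] mm 134.0 deg 0.1
```

Emit:
arm_command(steps=[{"dx": 0.29, "dy": 0.15, "dz": 0, "az": 0, "ax": 0, "ay": 0, "fingers": 0}, {"dx": 0.29, "dy": 0.15, "dz": 0, "az": 0, "ax": 0, "ay": 0, "fingers": 0}, {"dx": 0.29, "dy": 0.15, "dz": 0, "az": 0, "ax": 0, "ay": 0, "fingers": 0}, {"dx": 0.29, "dy": 0.15, "dz": 0, "az": 0, "ax": 0, "ay": 0, "fingers": 0}, {"dx": 0.29, "dy": 0.15, "dz": 0, "az": 0, "ax": 0, "ay": 0, "fingers": 0}])

```text
t: 2.15
tcp_pos: [0.5897, -0.0453, 0.2402]
ee_rot: [-2.332, -2.105, 0.001]
contact_force: [0.1, 0.2, 0.5]
grip_width: 0.998
```

```bash
python3 - <<'E'
from h import *
st=bot.read_state(); print(st["tcp_pos"],st["ee_rot"],st["joints"])
im=grab_frame("wrist"); cv2.imwrite("pics/w1.png",im[:,:,::-1]); 
cv2.imwrite("pics/w1b.png",cv2.resize(im[:,:,::-1],(800,600),interpolation=cv2.INTER_CUBIC)); 
import pickle; pickle.dump(st,open("w1.pkl","wb"))
for k in ("stage","stop","follower_face","keeper_grip","keeper_tips"): print(k,nets.boxes_of("wrist",k))
E
```

```text
[ 0.58969954 -0.0452563   0.24021432] [-2.33195705e+00 -2.10465470e+00  9.55968345e-04] [ 0.35350594  0.36647929 -0.47795957  1.60336505  0.17682417  1.2156105
 -0.2615058 ]
stage [{'centre': [283.8, 167.1], 'confidence': 0.84}]
stop [{'centre': [278.5, 170.4], 'confidence': 0.7}]
follower_face [{'centre': [265.9, 123.4], 'confidence': 0.63}]
keeper_grip [{'centre': [268.9, 258.6], 'confidence': 0.93}]
keeper_tips [{'centre': [269.4, 257.5], 'confidence': 0.59}]
```

View pics/w1b.png

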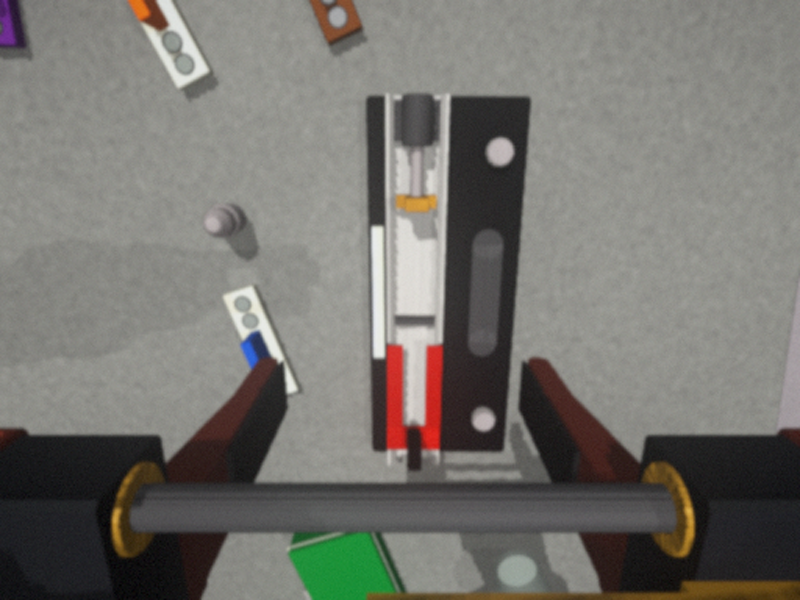

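The wrist view shows the stage clearly: corners at (367,97), (530,98), (504,451) and (373,451) in the enlarged picture. The end stop is at about (415,320), the brass follower at (416,203), and the keeper is open with its tips at about row 345. I'll zoom in for better measurements.

```bash
python3 - <<'E'
import cv2
im=cv2.imread("pics/w1.png"); cv2.imwrite("pics/w1z1.png",cv2.resize(im[55:175,225:345],(600,600),interpolation=cv2.INTER_CUBIC));cv2.imwrite("pics/w1z2.png",cv2.resize(im[180:300,225:345],(600,600),interpolation=cv2.INTER_CUBIC))
E
```

```text
(no output)
```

View pics/w1z1.png

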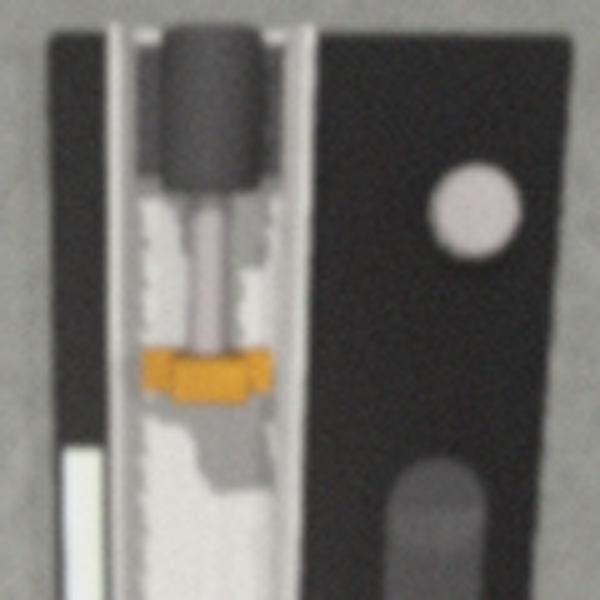

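View pics/w1z2.png

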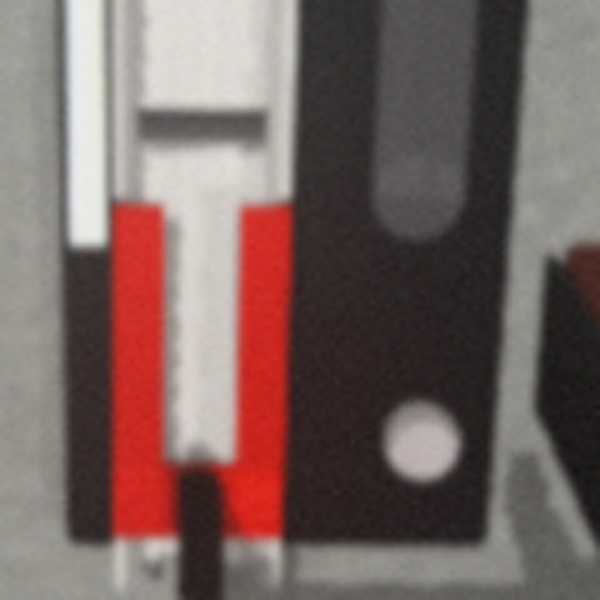

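```bash
cat > fit.py <<'E'
from h import *
import pickle
from scipy.optimize import least_squares
st=pickle.load(open("w1.pkl","rb")); T,m=camT("wrist",st)
z1=lambda u,v:((u+.5)/5-.5+225,(v+.5)/5-.5+55)
z2=lambda u,v:((u+.5)/5-.5+225,(v+.5)/5-.5+180)
obs=[((-40,162,20),z1(50,35)),((90,162,20),z1(574,35)),((-40,-162,20),z2(69,543)),((90,-162,20),z2(487,543)),
((0,-17,26),z2(203,107))]
S=np.array([o[0] for o in obs])/1000.; U=np.array([o[1] for o in obs])
lin=[(-24,z1(107,100)),(24,z1(317,100)),(-24,z2(112,150)),(24,z2(295,150))]
def tow(p,P): 
    c,s=np.cos(p[2]),np.sin(p[2]); P=np.atleast_2d(P); return np.c_[p[0]+c*P[:,0]-s*P[:,1],p[1]+s*P[:,0]+c*P[:,1],P[:,2]]
def tos(p,W):
    c,s=np.cos(p[2]),np.sin(p[2]); d=np.atleast_2d(W)-[p[0],p[1],0]; return np.c_[c*d[:,0]+s*d[:,1],-s*d[:,0]+c*d[:,1],d[:,2]]
W=unproj(T,m,U[:4],.02); W=np.vstack([W,unproj(T,m,U[4],.026)])
WL=unproj(T,m,[l[1] for l in lin],.039)
def res(p): return np.r_[(tos(p,W)-S)[:,:2].ravel(),tos(p,WL)[:,0]-np.array([l[0] for l in lin])/1000]
if __name__=="__main__":
    r=least_squares(res,[.6,-.09,-.1]); print(r.x, (res(r.x)*1000).round(1))
    p=r.x; np.save("stage.npy",p)
    f=lambda uv,z:(tos(p,unproj(T,m,uv,z))*1000).round(1)
    print("foll top front", f(z1(211,405),.066),f(z1(168,405),.066),f(z1(252,405),.066))
    print("keeper tips", f(z2(137,205),.045),f(z2(265,205),.045))
    print("seat world",tow(p,[0,.038,.026]))
    print("strip near end", unproj(T,m,[[182*.64,88*.64],[210*.64,73*.64]],.012))
E
python3 fit.py
```

```text
[ 0.59654491 -0.0798113  -0.10577835] [ 0.9 -1.7 -1.1 -1.3  0.7  1.4 -1.   1.9  0.1 -0.2 -0.6  0.9 -0.6  0.6]
foll top front [[ 0.  76.3 66. ]] [[-10.   76.2  66. ]] [[ 9.5 76.3 66. ]]
keeper tips [[-17.8 -38.5  45. ]] [[ 16.5 -38.4  45. ]]
seat world [[ 0.60055699 -0.04202369  0.026     ]]
strip near end [[0.42914386 0.10557327 0.012     ]
 [0.453665   0.11394074 0.012     ]]
```

```bash
python3 - <<'E'
from h import *
goal([0.415,0.19,0.2],0.28)
E
```

```text
d [ 0.5431 -0.4963  0.1014] a [ 1.000e-04  2.000e-04 -1.228e-01] mm 297.0 deg 22.1
```

Emit:
arm_command(steps=[{"dx": 0.54, "dy": -0.5, "dz": 0.1, "az": -0.123, "ax": 0, "ay": 0, "fingers": 0}, {"dx": 0.54, "dy": -0.5, "dz": 0.1, "az": -0.123, "ax": 0, "ay": 0, "fingers": 0}, {"dx": 0.54, "dy": -0.5, "dz": 0.1, "az": -0.123, "ax": 0, "ay": 0, "fingers": 0}, {"dx": 0.54, "dy": -0.5, "dz": 0.1, "az": -0.123, "ax": 0, "ay": 0, "fingers": 0}, {"dx": 0.54, "dy": -0.5, "dz": 0.1, "az": -0.123, "ax": 0, "ay": 0, "fingers": 0}])

```text
t: 2.95
tcp_pos: [0.44, 0.1531, 0.207]
ee_rot: [1.888, 2.51, 0.001]
contact_force: [0.6, 0.9, -1.0]
grip_width: 0.998
```

```bash
python3 - <<'E'
from h import *
goal([0.415,0.19,0.2],0.28)
E
```

```text
d [ 0.1059 -0.0346  0.0173] a [0.0003 0.0002 0.0003] mm 45.0 deg 0.1
```

Emit:
arm_command(steps=[{"dx": 0.1, "dy": -0.03, "dz": 0.015, "az": 0, "ax": 0, "ay": 0, "fingers": 0}, {"dx": 0.1, "dy": -0.03, "dz": 0.015, "az": 0, "ax": 0, "ay": 0, "fingers": 0}, {"dx": 0.1, "dy": -0.03, "dz": 0.015, "az": 0, "ax": 0, "ay": 0, "fingers": 0}, {"dx": 0.1, "dy": -0.03, "dz": 0.015, "az": 0, "ax": 0, "ay": 0, "fingers": 0}])

```text
t: 3.35
tcp_pos: [0.4194, 0.1864, 0.2011]
ee_rot: [1.889, 2.51, 0.0]
contact_force: [-0.1, -0.4, -0.6]
grip_width: 0.999
```

```bash
python3 - <<'E'
from h import *
import pickle
st=bot.read_state(); print(st["tcp_pos"],st["ee_rot"],abs(st["joint_vel"]).max())
im=grab_frame("wrist"); pickle.dump(st,open("w2.pkl","wb"))
cv2.imwrite("pics/w2.png",im[:,:,::-1]); cv2.imwrite("pics/w2b.png",cv2.resize(im[80:280,156:356,::-1],(600,600),interpolation=cv2.INTER_CUBIC))
print(nets.boxes_of("wrist","strip"))
E
```

```text
[0.41943472 0.18642189 0.20105114] [1.88862988e+00 2.50956919e+00 6.05258084e-06] 0.010801717079436458
[{'centre': [350.8, 191.2], 'confidence': 0.94}, {'centre': [170.4, 123.6], 'confidence': 0.81}, {'centre': [254.5, 182.5], 'confidence': 0.78}]
```

View pics/w2b.png

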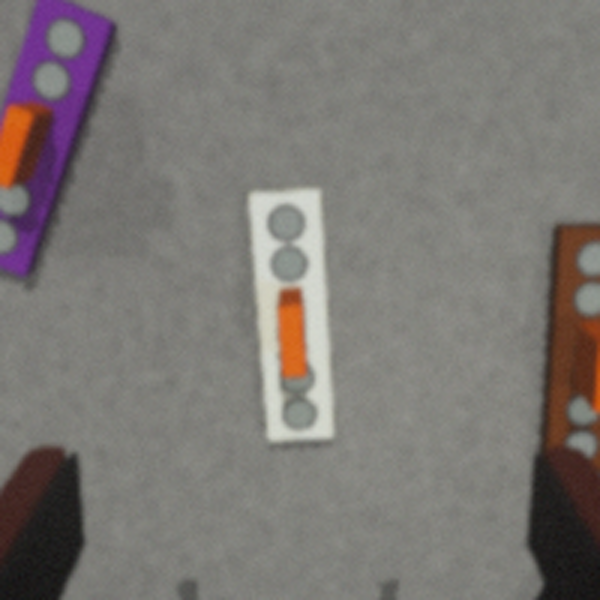

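The strip's top corners in the crop are about (248,192), (321,188), (334,437) and (268,442), with the fin in the middle at (292,330).

```bash
python3 - <<'E'
from h import *
import pickle
st=pickle.load(open("w2.pkl","rb")); T,m=camT("wrist",st)
c=np.array([(248,192),(321,188),(334,437),(268,442)],float); c=(c+.5)/3-.5+[156,80]
P=unproj(T,m,c,.012); C=P.mean(0); print(P.round(4),C)
a=(P[0]+P[1]-P[2]-P[3])/2; print(np.linalg.norm(a), np.linalg.norm((P[1]+P[2]-P[0]-P[3])/2))
yaw=np.arctan2(-a[0],a[1]); print("yaw",yaw)
f=unproj(T,m,(np.array([(279,306),(304,305),(307,377),(282,378)],float)+.5)/3-.5+[156,80],.042); print("fin",f.mean(0))
goal([C[0],C[1],0.08],yaw); goal([C[0],C[1],0.015],yaw)
E
```

```text
[[0.3886 0.2099 0.012 ]
 [0.4166 0.2197 0.012 ]
 [0.4529 0.1165 0.012 ]
 [0.4255 0.1061 0.012 ]] [0.42089286 0.16305875 0.012     ]
0.10980171717514965 0.0294492609130883
yaw 0.34002449619093206
fin [0.42135555 0.16274743 0.042     ]
d [-0.057  -0.0128  0.3023] a [ 0.0001  0.0001 -0.0192] mm 123.0 deg 3.5
d [-0.057  -0.0128  0.4648] a [ 0.0001  0.0001 -0.0192] mm 187.0 deg 3.5
```

Emit:
arm_command(steps=[{"dx": -0.057, "dy": -0.013, "dz": 0.15, "az": -0.019, "ax": 0, "ay": 0, "fingers": 0.4}, {"dx": -0.057, "dy": -0.013, "dz": 0.3, "az": -0.019, "ax": 0, "ay": 0, "fingers": 0.4}, {"dx": -0.057, "dy": -0.013, "dz": 0.3, "az": -0.019, "ax": 0, "ay": 0, "fingers": 0.4}, {"dx": -0.057, "dy": -0.013, "dz": 0.3, "az": -0.019, "ax": 0, "ay": 0, "fingers": 0.4}, {"dx": -0.057, "dy": -0.013, "dz": 0.3, "az": -0.019, "ax": 0, "ay": 0, "fingers": 0.4}])

```text
t: 3.95
tcp_pos: [0.4204, 0.1642, 0.0813]
ee_rot: [-1.812, -2.566, 0.0]
contact_force: [0.6, 0.2, 0.4]
grip_width: 0.612
```

```bash
python3 - <<'E'
from h import *
goal([.4210,.1630,0.016],0.340); print(bot.read_state()["grip_width"])
E
```

```text
d [-0.0035  0.0004  0.1633] a [-0.0001 -0.0001  0.0004] mm 65.0 deg 0.1
0.6123124654184564
```

Emit:
arm_command(steps=[{"dx": -0.003, "dy": 0, "dz": 0.09, "az": 0, "ax": 0, "ay": 0, "fingers": 0.4}, {"dx": -0.003, "dy": 0, "dz": 0.163, "az": 0, "ax": 0, "ay": 0, "fingers": 0.4}, {"dx": -0.003, "dy": 0, "dz": 0.163, "az": 0, "ax": 0, "ay": 0, "fingers": 0.4}, {"dx": -0.003, "dy": 0, "dz": 0.163, "az": 0, "ax": 0, "ay": 0, "fingers": 0.4}])

```text
t: 4.35
tcp_pos: [0.4213, 0.1639, 0.0172]
ee_rot: [1.81, 2.567, 0.002]
contact_force: [0.5, 0.2, 0.9]
grip_width: 0.601
```

Emit:
arm_command(steps=[{"dx": 0, "dy": 0, "dz": 0, "az": 0, "ax": 0, "ay": 0, "fingers": 1}, {"dx": 0, "dy": 0, "dz": 0, "az": 0, "ax": 0, "ay": 0, "fingers": 1}, {"dx": 0, "dy": 0, "dz": 0, "az": 0, "ax": 0, "ay": 0, "fingers": 1}, {"dx": 0, "dy": 0, "dz": 0, "az": 0, "ax": 0, "ay": 0, "fingers": 1}, {"dx": 0, "dy": 0, "dz": 0, "az": 0, "ax": 0, "ay": 0, "fingers": 1}], force=45)

```text
t: 4.85
tcp_pos: [0.4205, 0.1632, 0.016]
ee_rot: [1.811, 2.567, 0.0]
contact_force: [-0.6, -0.2, 0.4]
grip_width: 0.184
```

```bash
python3 - <<'E'
from h import *
p=np.load("stage.npy"); print(bot.read_state())
goal([0.597,-0.08,0.14],p[2])
E
```

```text
{'t': 4.85, 'joints': array([ 0.00573624,  0.45800035, -0.58890367,  2.14769735,  0.41969076,
        0.64755727, -0.53372695]), 'joint_vel': array([-0.00309356,  0.00494224,  0.0009232 ,  0.00160029,  0.0004921 ,
       -0.00229504, -0.00143782]), 'tau': array([ 3.02798522e-02, -4.62818348e+01, -5.90931952e+00, -1.77892470e+01,
       -3.70738737e-02, -2.18091637e-02,  4.17855685e-03]), 'tcp_pos': array([0.42046107, 0.16321377, 0.01596014]), 'ee_rot': array([1.81067244e+00, 2.56687075e+00, 4.10320698e-04]), 'contact_force': array([-0.59353315, -0.21285413,  0.44164934]), 'wrist_torque': array([-0.00697188, -0.06730245,  0.01561466]), 'grip_width': 0.18419717345918274}
d [-0.7209  0.2119 -0.3099] a [1.000e-04 0.000e+00 1.426e-01] mm 325.0 deg 25.7
```

Still closing (opening 0.184, fin is about 0.11), so I'll let it finish.

Emit:
arm_command(steps=[{"dx": 0, "dy": 0, "dz": 0, "az": 0, "ax": 0, "ay": 0, "fingers": 1}, {"dx": 0, "dy": 0, "dz": 0, "az": 0, "ax": 0, "ay": 0, "fingers": 1}, {"dx": 0, "dy": 0, "dz": 0, "az": 0, "ax": 0, "ay": 0, "fingers": 1}], force=45)

```text
t: 5.15
tcp_pos: [0.4205, 0.1632, 0.0157]
ee_rot: [1.811, 2.567, 0.0]
contact_force: [1.1, 0.0, 0.7]
grip_width: 0.109
```

Emit:
arm_command(steps=[{"dx": 0, "dy": 0, "dz": -0.1, "az": 0, "ax": 0, "ay": 0, "fingers": 1}, {"dx": 0, "dy": 0, "dz": -0.2, "az": 0, "ax": 0, "ay": 0, "fingers": 1}, {"dx": 0, "dy": 0, "dz": -0.3, "az": 0, "ax": 0, "ay": 0, "fingers": 1}, {"dx": 0, "dy": 0, "dz": -0.32, "az": 0, "ax": 0, "ay": 0, "fingers": 1}, {"dx": 0, "dy": 0, "dz": -0.32, "az": 0, "ax": 0, "ay": 0, "fingers": 1}])

```text
t: 5.65
tcp_pos: [0.4211, 0.1633, 0.1447]
ee_rot: [1.81, 2.565, 0.003]
contact_force: [-0.3, -0.6, -0.9]
grip_width: 0.105
```

```bash
python3 - <<'E'
from h import *
import pickle
p=np.load("stage.npy"); st=bot.read_state(); print(st["tcp_pos"],st["grip_width"])
goal([0.594,-0.070,0.14],p[2])
im=grab_frame("wrist"); pickle.dump(st,open("w3.pkl","wb"))
cv2.imwrite("pics/w3.png",im[:,:,::-1])
E
```

```text
[0.42114089 0.16329798 0.14471393] 0.10480319812010967
d [-0.6943  0.2117  0.0129] a [9.000e-04 1.000e-04 1.424e-01] mm 290.0 deg 25.6
```

View pics/w3.png

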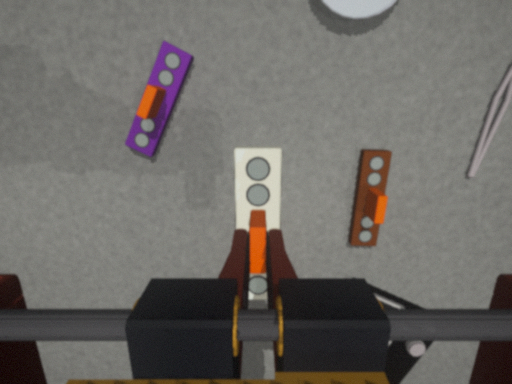

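```bash
python3 - <<'E'
from h import *
import pickle
st=pickle.load(open("w3.pkl","rb")); T,m=camT("wrist",st)
P=unproj(T,m,[[235,148],[281.5,148],[235,220],[281.5,220]],st["tcp_pos"][2]-.0157+.012)
print((R.from_rotvec(st["ee_rot"]).inv().apply(P-st["tcp_pos"])*1000).round(1))
E
```

```text
[[ 54.2 -13.7   3.6]
 [ 54.2  15.    3.7]
 [  6.6 -14.7   3.7]
 [  6.5  16.1   3.7]]
```

```bash
python3 - <<'E'
from fit import *
p=np.load("stage.npy"); print(tow(p,[0,.015,.12]))
goal(tow(p,[-0.0007,.015,.12])[0],p[2])
E
```

```text
[[ 0.59812862 -0.06489514  0.12      ]]
d [-0.6845  0.2266  0.0589] a [1.000e-04 2.000e-04 1.424e-01] mm 289.0 deg 25.6
```

Emit:
arm_command(steps=[{"dx": -0.685, "dy": 0.227, "dz": 0.0, "az": 0.142, "ax": 0, "ay": 0, "fingers": 1}, {"dx": -0.685, "dy": 0.227, "dz": 0.0, "az": 0.142, "ax": 0, "ay": 0, "fingers": 1}, {"dx": -0.685, "dy": 0.227, "dz": 0.0, "az": 0.142, "ax": 0, "ay": 0, "fingers": 1}, {"dx": -0.685, "dy": 0.227, "dz": 0.0, "az": 0.142, "ax": 0, "ay": 0, "fingers": 1}, {"dx": -0.685, "dy": 0.227, "dz": 0.0, "az": 0.142, "ax": 0, "ay": 0, "fingers": 1}])

```text
t: 6.2
tcp_pos: [0.5737, -0.0356, 0.1411]
ee_rot: [-2.332, -2.102, 0.005]
contact_force: [0.4, 0.8, -0.6]
grip_width: 0.102
```

```bash
python3 - <<'E'
from fit import *
p=np.load("stage.npy")
goal(tow(p,[-0.0007,.015,.12])[0],p[2])
E
```

```text
d [-0.0665  0.0667  0.0526] a [-0.0011  0.0002  0.0007] mm 43.0 deg 0.2
```

Emit:
arm_command(steps=[{"dx": -0.075, "dy": 0.061, "dz": 0.053, "az": 0, "ax": 0, "ay": 0, "fingers": 1}, {"dx": -0.075, "dy": 0.061, "dz": 0.053, "az": 0, "ax": 0, "ay": 0, "fingers": 1}, {"dx": -0.075, "dy": 0.061, "dz": 0.053, "az": 0, "ax": 0, "ay": 0, "fingers": 1}, {"dx": -0.075, "dy": 0.061, "dz": 0.053, "az": 0, "ax": 0, "ay": 0, "fingers": 1}])

```text
t: 6.6
tcp_pos: [0.5942, -0.0647, 0.1212]
ee_rot: [-2.33, -2.104, 0.002]
contact_force: [-0.5, 0.8, -0.8]
grip_width: 0.106
```

```bash
python3 - <<'E'
from fit import *
p=np.load("stage.npy"); st=bot.read_state()
print(tos(p,st["tcp_pos"]))
goal(tow(p,[-0.0007,.015,.0647])[0],p[2])
im=grab_frame("wrist"); pickle.dump(st,open("w4.pkl","wb"))
cv2.imwrite("pics/w4.png",im[:,:,::-1])
cv2.imwrite("pics/w4b.png",cv2.resize(im[60:260,176:376,::-1],(600,600),interpolation=cv2.INTER_CUBIC))
E
```

```text
[[-0.00396621  0.01478947  0.12117037]]
d [0.0004 0.0085 0.1412] a [-0.0008 -0.0002  0.0012] mm 57.0 deg 0.3
```

View pics/w4b.png

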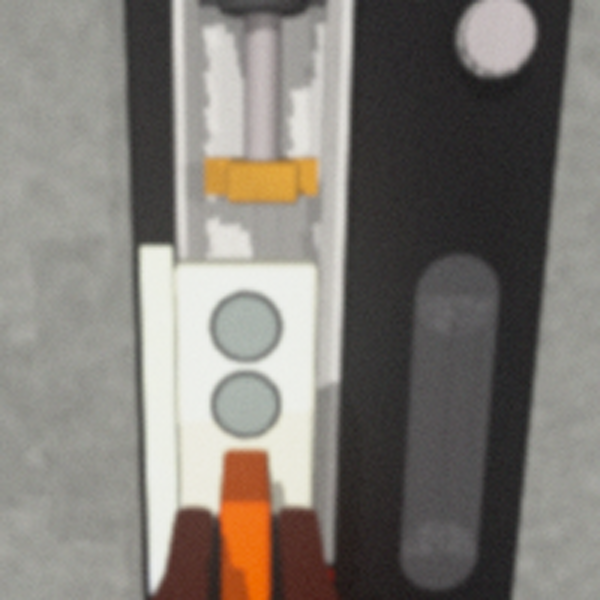

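```bash
python3 - <<'E'
from fit import *
p=np.load("stage.npy"); st=pickle.load(open("w4.pkl","rb")); T,m=camT("wrist",st)
q=lambda u,v:((u+.5)/3-.5+176,(v+.5)/3-.5+60)
f=lambda uv,z:(tos(p,unproj(T,m,uv,z))*1000).round(1)
print("strip",f([q(176,265),q(316,262),q(180,500),q(312,500)],st["tcp_pos"][2]-.0037))
print("foll",f([q(228,203),q(299,203)],.066))
print("walls out", f([q(174,150),q(350,150),q(176,230),q(347,230)],.039))
E
```

```text
strip [[-18.5  69.  117.5]
 [ 10.2  69.7 117.5]
 [-18.6  16.7 117.5]
 [ 10.7  16.9 117.5]]
foll [[-8.9 77.1 66. ]
 [ 9.3 77.2 66. ]]
walls out [[-24.6  89.3  39. ]
 [ 24.8  89.5  39. ]
 [-24.4  67.1  39. ]
 [ 24.8  67.3  39. ]]
```

Emit:
arm_command(steps=[{"dx": 0, "dy": 0.0105, "dz": 0.03, "az": 0, "ax": 0, "ay": 0, "fingers": 1}, {"dx": 0, "dy": 0.0105, "dz": 0.09, "az": 0, "ax": 0, "ay": 0, "fingers": 1}, {"dx": 0, "dy": 0.0105, "dz": 0.14, "az": 0, "ax": 0, "ay": 0, "fingers": 1}, {"dx": 0, "dy": 0.0105, "dz": 0.14, "az": 0, "ax": 0, "ay": 0, "fingers": 1}, {"dx": 0, "dy": 0.0105, "dz": 0.14, "az": 0, "ax": 0, "ay": 0, "fingers": 1}])

```text
t: 7.15
tcp_pos: [0.5993, -0.066, 0.0665]
ee_rot: [-2.332, -2.104, 0.0]
contact_force: [-0.4, -0.4, -0.8]
grip_width: 0.105
```

```bash
python3 - <<'E'
from fit import *
p=np.load("stage.npy"); st=bot.read_state()
print(tos(p,st["tcp_pos"]),st["contact_force"])
goal(tow(p,[0.0002,.041,.0647])[0],p[2])
E
```

```text
[[0.0013157  0.01400761 0.06648749]] [-0.37614876 -0.4389746  -0.7817147 ]
d [ 0.0675 -0.0026  0.0045] a [-0.0001 -0.0001  0.0009] mm 27.0 deg 0.2
```

Emit:
arm_command(steps=[{"dx": 0.015, "dy": -0.002, "dz": 0.003, "az": 0, "ax": 0, "ay": 0, "fingers": 1}, {"dx": 0.03, "dy": -0.0025, "dz": 0.003, "az": 0, "ax": 0, "ay": 0, "fingers": 1}, {"dx": 0.045, "dy": -0.0025, "dz": 0.003, "az": 0, "ax": 0, "ay": 0, "fingers": 1}, {"dx": 0.06, "dy": -0.0025, "dz": 0.003, "az": 0, "ax": 0, "ay": 0, "fingers": 1}, {"dx": 0.068, "dy": -0.0025, "dz": 0.003, "az": 0, "ax": 0, "ay": 0, "fingers": 1}], force=55)

```text
t: 7.65
tcp_pos: [0.6018, -0.0404, 0.0662]
ee_rot: [2.332, 2.101, -0.001]
contact_force: [0.8, -6.5, 4.0]
grip_width: 0.105
```

```bash
python3 - <<'E'
from fit import *
p=np.load("stage.npy"); st=bot.read_state()
print(tos(p,st["tcp_pos"]),st["contact_force"])
goal(tow(p,[0.0002,.041,.0647])[0],p[2])
im=grab_frame("wrist"); pickle.dump(st,open("w5.pkl","wb"))
cv2.imwrite("pics/w5.png",im[:,:,::-1])
cv2.imwrite("pics/w5b.png",cv2.resize(im[60:260,176:376,::-1],(600,600),interpolation=cv2.INTER_CUBIC))
cv2.imwrite("pics/s5.png",grab_frame("side")[150:260,160:320,::-1].repeat(5,0).repeat(5,1))
E
```

```text
[[0.0010736  0.03975697 0.06616849]] [ 0.78404556 -6.47893611  4.03429815]
d [ 0.0031 -0.0022  0.0037] a [0.0005 0.0006 0.0005] mm 2.0 deg 0.2
```

View pics/w5b.png

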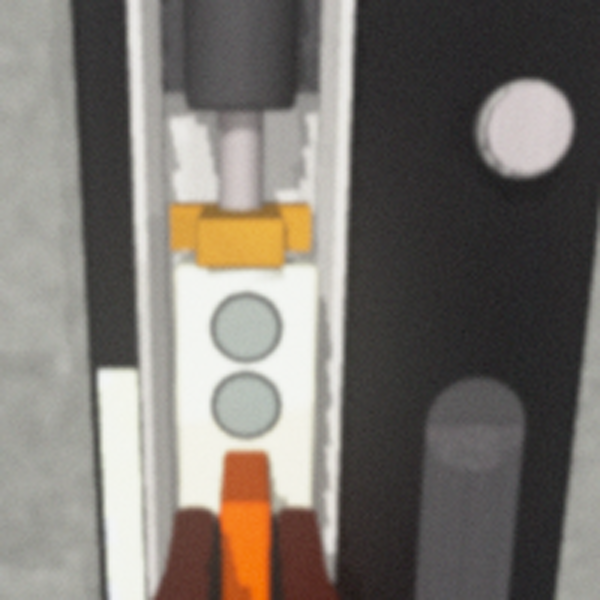

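View pics/s5.png

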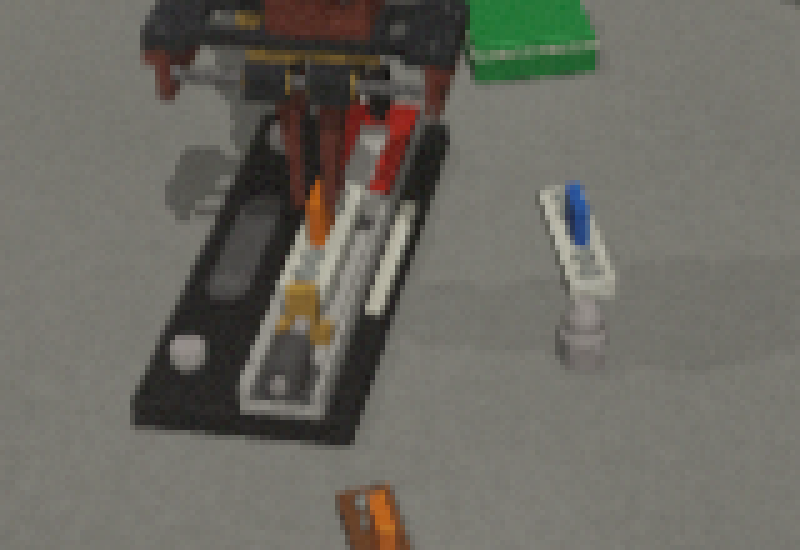

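Emit:
arm_command(steps=[{"dx": 0.006, "dy": -0.002, "dz": 0.0, "az": 0, "ax": 0, "ay": 0, "fingers": 1}, {"dx": 0.006, "dy": -0.002, "dz": 0.0, "az": 0, "ax": 0, "ay": 0, "fingers": 1}, {"dx": 0.006, "dy": -0.002, "dz": 0.012, "az": 0, "ax": 0, "ay": 0, "fingers": 1}, {"dx": 0.006, "dy": -0.002, "dz": 0.024, "az": 0, "ax": 0, "ay": 0, "fingers": 1}, {"dx": 0.006, "dy": -0.002, "dz": 0.03, "az": 0, "ax": 0, "ay": 0, "fingers": 1}])

```text
t: 8.25
tcp_pos: [0.601, -0.0388, 0.0537]
ee_rot: [2.333, 2.1, -0.002]
contact_force: [-0.3, -7.5, 3.4]
grip_width: 0.102
```

```bash
python3 - <<'E'
from fit import *
p=np.load("stage.npy"); st=bot.read_state()
print(tos(p,st["tcp_pos"]),st["contact_force"],st["wrist_torque"])
goal(tow(p,[0.0002,.0415,.0427])[0],p[2])
E
```

```text
[[0.00012818 0.0412328  0.05372963]] [-0.25756875 -7.54196275  3.38694625] [-1.53799228  0.04214441 -0.02615539]
d [0.0007 0.0002 0.0276] a [0.0003 0.0007 0.0002] mm 11.0 deg 0.2
```

Emit:
arm_command(steps=[{"dx": 0.0005, "dy": 0, "dz": 0.008, "az": 0, "ax": 0, "ay": 0, "fingers": 1}, {"dx": 0.0005, "dy": 0, "dz": 0.016, "az": 0, "ax": 0, "ay": 0, "fingers": 1}, {"dx": 0.0005, "dy": 0, "dz": 0.022, "az": 0, "ax": 0, "ay": 0, "fingers": 1}, {"dx": 0.0005, "dy": 0, "dz": 0.026, "az": 0, "ax": 0, "ay": 0, "fingers": 1}, {"dx": 0.0005, "dy": 0, "dz": 0.026, "az": 0, "ax": 0, "ay": 0, "fingers": 1}])

```text
t: 8.75
tcp_pos: [0.601, -0.0386, 0.0434]
ee_rot: [2.333, 2.1, -0.002]
contact_force: [-0.3, -6.5, 2.0]
grip_width: 0.103
```

```bash
python3 - <<'E'
from fit import *
p=np.load("stage.npy"); st=bot.read_state()
print(tos(p,st["tcp_pos"]),st["contact_force"],st["wrist_torque"])
goal(tow(p,[0.0002,.0415,.0417])[0],p[2])
im=grab_frame("wrist"); pickle.dump(st,open("w6.pkl","wb"))
cv2.imwrite("pics/w6.png",im[:,:,::-1])
cv2.imwrite("pics/w6b.png",cv2.resize(im[60:260,176:376,::-1],(600,600),interpolation=cv2.INTER_CUBIC))
cv2.imwrite("pics/s6.png",grab_frame("side")[150:260,160:320,::-1].repeat(5,0).repeat(5,1))
E
```

```text
[[7.45266771e-05 4.14076543e-02 4.33913680e-02]] [-0.26023508 -6.49473115  2.02126348] [-1.60729278  0.00606572 -0.01925169]
d [0.0002 0.0003 0.0042] a [0.0003 0.0007 0.0002] mm 2.0 deg 0.1
```

View pics/w6b.png

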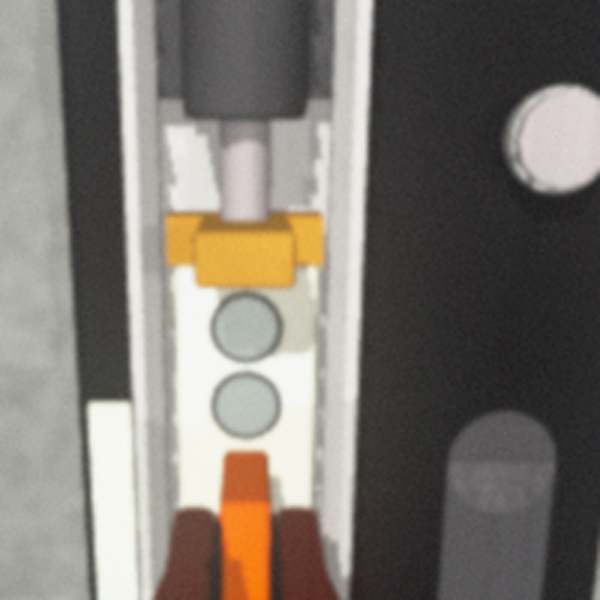

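View pics/s6.png

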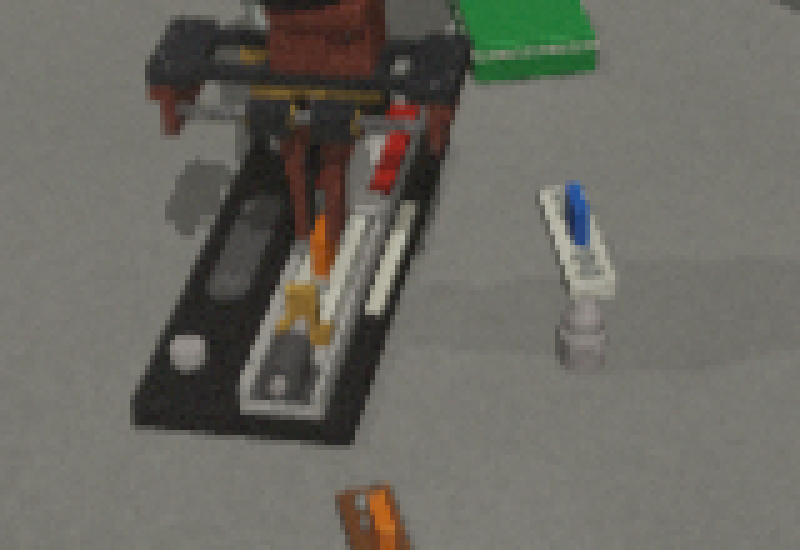

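Emit:
arm_command(steps=[{"dx": 0, "dy": 0, "dz": 0.003, "az": 0, "ax": 0, "ay": 0, "fingers": 1}, {"dx": 0, "dy": 0, "dz": 0.005, "az": 0, "ax": 0, "ay": 0, "fingers": 1}, {"dx": 0, "dy": 0, "dz": 0.005, "az": 0, "ax": 0, "ay": 0, "fingers": 1}])

```text
t: 9.15
tcp_pos: [0.6012, -0.0387, 0.0418]
ee_rot: [2.333, 2.1, -0.001]
contact_force: [-1.1, -6.7, 4.3]
grip_width: 0.102
```

Emit:
arm_command(steps=[{"dx": 0, "dy": 0, "dz": 0.003, "az": 0, "ax": 0, "ay": 0, "fingers": 1}, {"dx": 0, "dy": 0, "dz": 0.003, "az": 0, "ax": 0, "ay": 0, "fingers": 1}])

```text
t: 9.35
tcp_pos: [0.6013, -0.0388, 0.0417]
ee_rot: [2.333, 2.099, -0.001]
contact_force: [-4.7, -7.4, 13.1]
grip_width: 0.104
```

Emit:
arm_command(steps=[{"dx": -0.004, "dy": 0, "dz": -0.001, "az": 0, "ax": 0, "ay": 0, "fingers": 1}, {"dx": -0.007, "dy": 0, "dz": -0.001, "az": 0, "ax": 0, "ay": 0, "fingers": 1}, {"dx": -0.007, "dy": 0, "dz": -0.001, "az": 0, "ax": 0, "ay": 0, "fingers": 1}])

```text
t: 9.65
tcp_pos: [0.6014, -0.0393, 0.0417]
ee_rot: [2.332, 2.102, 0.002]
contact_force: [-1.6, -1.7, 8.6]
grip_width: 0.102
```

```bash
python3 - <<'E'
from fit import *
p=np.load("stage.npy"); st=bot.read_state()
print(tos(p,st["tcp_pos"]),st["contact_force"],st["wrist_torque"])
E
```

```text
[[0.00050467 0.04080663 0.04174933]] [-1.62197476 -1.65919891  8.57105784] [-0.5056137   0.40255851  0.05217024]
```

Emit:
arm_command(steps=[{"dx": 0, "dy": 0, "dz": 0, "az": 0, "ax": 0, "ay": 0, "fingers": 0.65}, {"dx": 0, "dy": 0, "dz": 0, "az": 0, "ax": 0, "ay": 0, "fingers": 0.65}, {"dx": 0, "dy": 0, "dz": 0, "az": 0, "ax": 0, "ay": 0, "fingers": 0.65}, {"dx": 0, "dy": 0, "dz": 0, "az": 0, "ax": 0, "ay": 0, "fingers": 0.65}])

```text
t: 10.05
tcp_pos: [0.6003, -0.0392, 0.0399]
ee_rot: [-2.333, -2.103, -0.0]
contact_force: [-0.9, -0.2, 0.3]
grip_width: 0.346
```

Emit:
arm_command(steps=[{"dx": 0, "dy": 0, "dz": -0.05, "az": 0, "ax": 0, "ay": 0, "fingers": 0.65}, {"dx": 0, "dy": 0, "dz": -0.12, "az": 0, "ax": 0, "ay": 0, "fingers": 0.65}, {"dx": 0.05, "dy": 0, "dz": -0.24, "az": 0, "ax": 0, "ay": 0, "fingers": 0.65}, {"dx": 0.05, "dy": 0, "dz": -0.24, "az": 0, "ax": 0, "ay": 0, "fingers": 0.65}, {"dx": 0.05, "dy": 0, "dz": -0.24, "az": 0, "ax": 0, "ay": 0, "fingers": 0.65}])

```text
t: 10.55
tcp_pos: [0.6032, -0.019, 0.1373]
ee_rot: [2.331, 2.103, 0.003]
contact_force: [0.3, 0.6, -0.8]
grip_width: 0.353
```

```bash
python3 - <<'E'
from fit import *
p=np.load("stage.npy"); st=bot.read_state()
print(tos(p,st["tcp_pos"]),st["contact_force"],abs(st["joint_vel"]).max())
im=grab_frame("wrist"); pickle.dump(st,open("w7.pkl","wb"))
cv2.imwrite("pics/w7.png",im[:,:,::-1])
cv2.imwrite("pics/w7b.png",cv2.resize(im[60:260,176:376,::-1],(600,600),interpolation=cv2.INTER_CUBIC))
cv2.imwrite("pics/s7.png",grab_frame("side")[150:260,160:320,::-1].repeat(5,0).repeat(5,1))
E
```

```text
[[0.00023729 0.0611842  0.13729282]] [ 0.26594615  0.60794335 -0.76903264] 0.037922073406919755
```

View pics/w7b.png

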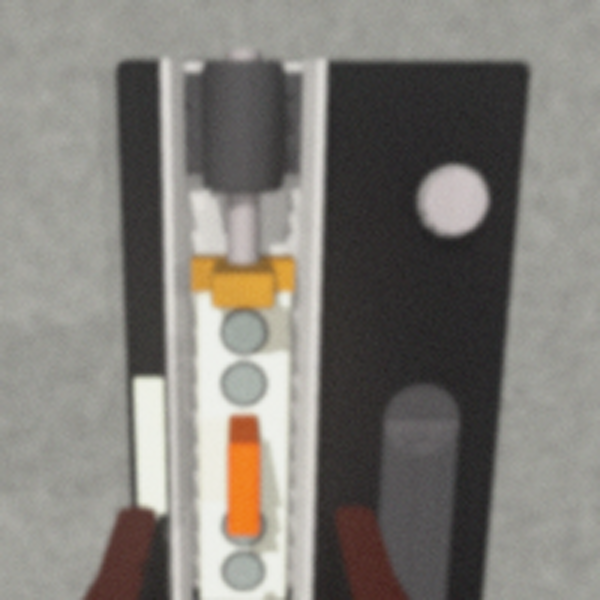

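View pics/s7.png

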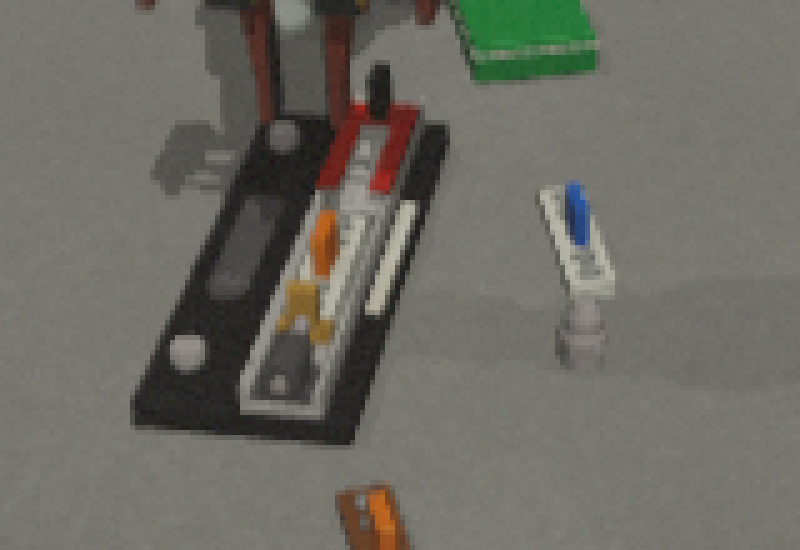

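```bash
python3 - <<'E'
from fit import *
p=np.load("stage.npy"); st=pickle.load(open("w7.pkl","rb")); T,m=camT("wrist",st)
q=lambda u,v:((u+.5)/3-.5+176,(v+.5)/3-.5+60)
f=lambda uv,z:(tos(p,unproj(T,m,uv,z))*1000).round(1)
print("fin",f([q(229,443),q(259,443),q(228,537),q(260,537)],.068))
print("glass",f([q(244,332),q(244,384),q(244,570)],.038))
print("foll",f([q(213,307),q(274,307)],.066))
print("walls out", f([q(162,150),q(327,150)],.039), "edge",f([q(118,62),q(529,62)],.02))
E
```

```text
fin [[-4.5 53.1 68. ]
 [ 4.3 53.1 68. ]
 [-4.8 22.8 68. ]
 [ 4.9 22.8 68. ]]
glass [[-0.1 79.7 38. ]
 [-0.1 62.5 38. ]
 [ 0.1 -4.  38. ]]
foll [[-8.9 93.2 66. ]
 [ 8.3 93.3 66. ]]
walls out [[-24.6 135.2  39. ]
 [ 24.4 135.3  39. ]] edge [[-39.2 160.7  20. ]
 [ 87.8 161.1  20. ]]
```

```bash
python3 - <<'E'
import cv2
im=cv2.imread("pics/w7.png"); cv2.imwrite("pics/w7c.png",cv2.resize(im[200:340,180:340],(800,700))[:600])
E
```

```text
(no output)
```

View pics/w7c.png

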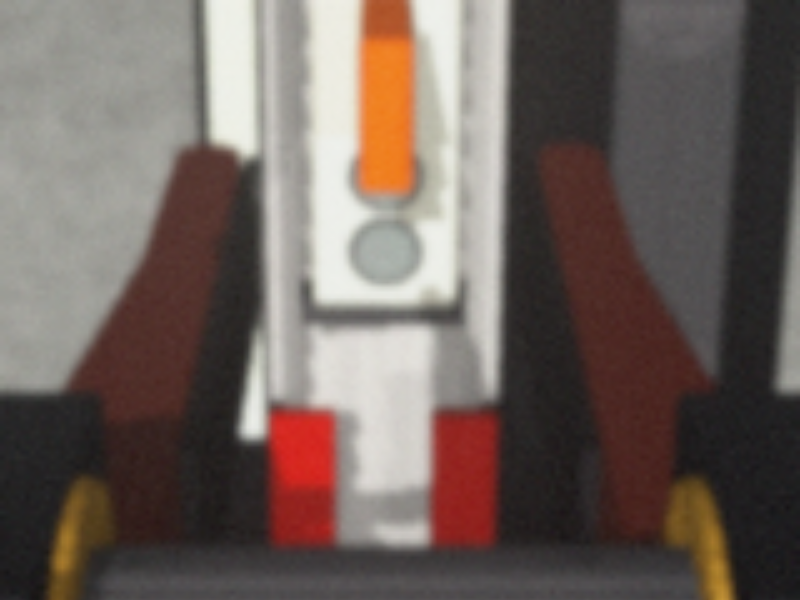

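Seated as planned: strip centre at stage y 37.9 mm (seat 38), x about 0, follower at about 16.2 mm, lower end against the stop, keeper still open. Next is the keeper.

```bash
python3 - <<'E'
from fit import *
p=np.load("stage.npy"); goal(tow(p,[0,-.1295,.12])[0],p[2])
E
```

```text
d [-0.473   0.0022  0.0377] a [-0.0005  0.0002  0.0005] mm 190.0 deg 0.1
```

Emit:
arm_command(steps=[{"dx": -0.473, "dy": 0, "dz": 0.02, "az": 0, "ax": 0, "ay": 0, "fingers": 0.6}, {"dx": -0.473, "dy": 0, "dz": 0.03, "az": 0, "ax": 0, "ay": 0, "fingers": 0.6}, {"dx": -0.473, "dy": 0, "dz": 0.03, "az": 0, "ax": 0, "ay": 0, "fingers": 0.6}, {"dx": -0.473, "dy": 0, "dz": 0.03, "az": 0, "ax": 0, "ay": 0, "fingers": 0.6}, {"dx": -0.473, "dy": 0, "dz": 0.03, "az": 0, "ax": 0, "ay": 0, "fingers": 0.6}])

```text
t: 11.15
tcp_pos: [0.5793, -0.2166, 0.1212]
ee_rot: [-2.343, -2.09, 0.009]
contact_force: [0.5, 0.1, -0.8]
grip_width: 0.401
```

Emit:
arm_command(steps=[{"dx": 0, "dy": 0, "dz": 0, "az": 0, "ax": 0, "ay": 0, "fingers": 0.6}])

```text
t: 11.25
tcp_pos: [0.5814, -0.2092, 0.1222]
ee_rot: [-2.335, -2.098, 0.002]
contact_force: [0.4, -0.0, 0.0]
grip_width: 0.399
```

```bash
python3 - <<'E'
from fit import *
p=np.load("stage.npy"); st=bot.read_state()
print(tos(p,st["tcp_pos"]),st["grip_width"]); goal(tow(p,[0,-.1295,.054])[0],p[2])
im=grab_frame("wrist"); pickle.dump(st,open("w8.pkl","wb")); cv2.imwrite("pics/w8.png",im[:,:,::-1])
print(nets.boxes_of("wrist","keeper_grip"))
E
```

```text
[[-0.00142444 -0.13023867  0.12218143]] 0.39889675137292935
d [0.0017 0.0041 0.1704] a [-0.0009 -0.0002 -0.0004] mm 68.0 deg 0.2
[{'centre': [246.7, 157.9], 'confidence': 0.83}]
```

View pics/w8.png

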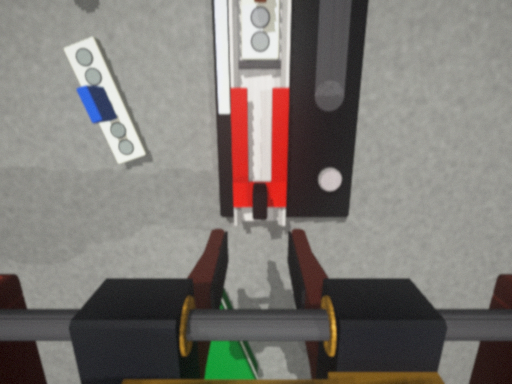

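```bash
python3 - <<'E'
from fit import *
p=np.load("stage.npy"); st=pickle.load(open("w8.pkl","rb")); T,m=camT("wrist",st)
print(proj(T,m,tow(p,[[-.006,-.1415,.077],[.006,-.1175,.077],[0,-.1175,.045],[0,-.1295,.077]])))
print((tos(p,unproj(T,m,[[253,219.5],[267.5,219.5]],.077))*1000).round(1))
print((tos(p,unproj(T,m,[[239,88],[280,88]],.045))*1000).round(1))
E
```

```text
[[252.11000063 221.16500788]
 [267.17813351 192.81092461]
 [259.42395517 182.27087123]
 [259.53285278 207.19724097]]
[[  -5.3 -140.1   77. ]
 [   6.4 -140.1   77. ]]
[[-16.6 -38.6  45. ]
 [ 16.6 -38.6  45. ]]
```

Emit:
arm_command(steps=[{"dx": 0.002, "dy": 0.0045, "dz": 0.05, "az": 0, "ax": 0, "ay": 0, "fingers": 0.6}, {"dx": 0.002, "dy": 0.0045, "dz": 0.12, "az": 0, "ax": 0, "ay": 0, "fingers": 0.6}, {"dx": 0.002, "dy": 0.0045, "dz": 0.168, "az": 0, "ax": 0, "ay": 0, "fingers": 0.6}, {"dx": 0.002, "dy": 0.0045, "dz": 0.168, "az": 0, "ax": 0, "ay": 0, "fingers": 0.6}, {"dx": 0.002, "dy": 0.0045, "dz": 0.168, "az": 0, "ax": 0, "ay": 0, "fingers": 0.6}], force=15)

```text
t: 11.85
tcp_pos: [0.5851, -0.2057, 0.0571]
ee_rot: [-2.331, -2.105, -0.0]
contact_force: [0.1, -0.5, 1.2]
grip_width: 0.401
```

Emit:
arm_command(steps=[{"dx": 0, "dy": 0, "dz": 0, "az": 0, "ax": 0, "ay": 0, "fingers": 1}, {"dx": 0, "dy": 0, "dz": 0, "az": 0, "ax": 0, "ay": 0, "fingers": 1}, {"dx": 0, "dy": 0, "dz": 0, "az": 0, "ax": 0, "ay": 0, "fingers": 1}, {"dx": 0, "dy": 0, "dz": 0, "az": 0, "ax": 0, "ay": 0, "fingers": 1}, {"dx": 0, "dy": 0, "dz": 0, "az": 0, "ax": 0, "ay": 0, "fingers": 1}], force=15)

```text
t: 12.35
tcp_pos: [0.5848, -0.2075, 0.0572]
ee_rot: [2.334, 2.103, 0.0]
contact_force: [-1.0, -1.0, -0.3]
grip_width: 0.014
```

```bash
python3 - <<'E'
from fit import *
p=np.load("stage.npy"); st=bot.read_state()
print(tos(p,st["tcp_pos"]),st["grip_width"],st["contact_force"]); goal(tow(p,[0.0002,-.033,.055])[0],p[2])
E
```

```text
[[ 0.00181015 -0.12822584  0.05718193]] 0.01387780018499053 [-1.00051543 -1.01802983 -0.28999476]
d [ 0.2381 -0.0036  0.0054] a [0.0001 0.0001 0.0005] mm 95.0 deg 0.1
```

The fingers shut fully (opening 0.014, the grip should give about 0.14), so I'll look before going on.

```bash
python3 - <<'E'
from fit import *
im=grab_frame("wrist"); cv2.imwrite("pics/w9.png",cv2.resize(im[:,:,::-1],(800,600)))
cv2.imwrite("pics/s9.png",cv2.resize(grab_frame("side")[130:240,180:340,::-1],(800,550),interpolation=cv2.INTER_CUBIC))
print(bot.read_state()["grip_width"])
E
```

```text
0.00624188471043148
```

View pics/w9.png

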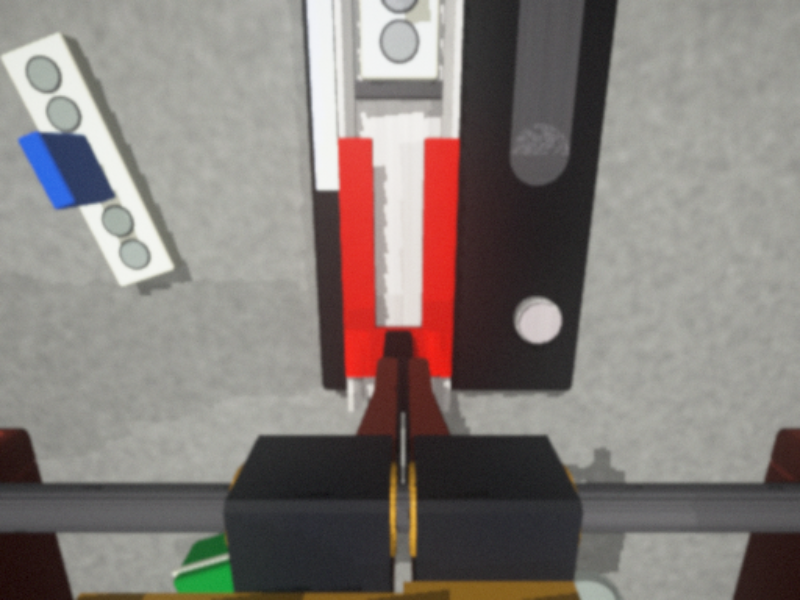

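View pics/s9.png

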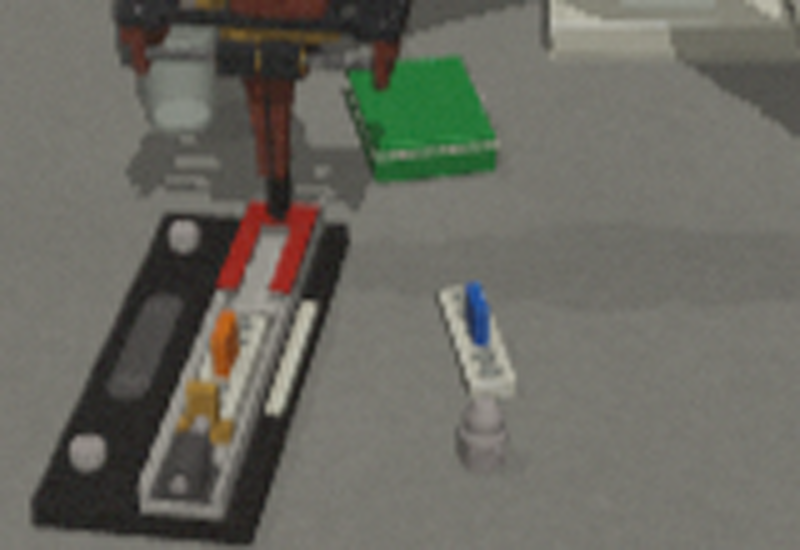

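```bash
python3 - <<'E'
from fit import *
p=np.load("stage.npy"); st=bot.read_state(); T,m=camT("wrist",st)
f=lambda uv,z:(tos(p,unproj(T,m,np.array(uv)*.64,z))*1000).round(1)
print(tos(p,st["tcp_pos"]),st["grip_width"],st["contact_force"])
print("tips",f([(340,139),(458,139)],.045),"crossbar",f([(375,326),(422,326)],.045),"back",f([(346,377),(451,377)],.045))
print("stageend",f([(323,388),(572,388)],.02),"grip",f([(387,333),(412,333)],.077), f([(387,333),(412,333)],.045),"stop",f([(400,80)],.035))
E
```

```text
[[ 0.00172705 -0.12816565  0.0570181 ]] 0.00624188471043148 [ 0.34289538 -0.21167782  0.86860319]
tips [[-22.7 -39.3  45. ]
 [ 23.2 -39.2  45. ]] crossbar [[ -10.3 -116.6   45. ]
 [  10.2 -116.6   45. ]] back [[ -23.8 -141.2   45. ]
 [  23.7 -141.1   45. ]]
stageend [[ -39.1 -159.7   20. ]
 [  89.  -159.5   20. ]] grip [[  -4.  -107.7   77. ]
 [   5.2 -107.7   77. ]] [[  -5.1 -119.9   45. ]
 [   5.9 -119.9   45. ]] stop [[  0.5 -16.9  35. ]]
```

```bash
python3 - <<'E'
from fit import *
im=grab_frame("wrist"); cv2.imwrite("pics/w10.png",cv2.resize(im[195:295,195:315,::-1],(720,600),interpolation=cv2.INTER_CUBIC))
p=np.load("stage.npy");st=bot.read_state(); T,m=camT("wrist",st)
print(proj(T,m,tow(p,[[-.006,-.1175,.077],[.006,-.1175,.077],[.006,-.1415,.077],[0,-.118,.057],[-.006,-.1175,.045]])))
E
```

```text
[[244.42802001 228.83264149]
 [264.96702139 228.86708848]
 [264.60561857 265.23330675]
 [254.96739564 217.03408444]
 [246.33649292 209.87585864]]
```

View pics/w10.png

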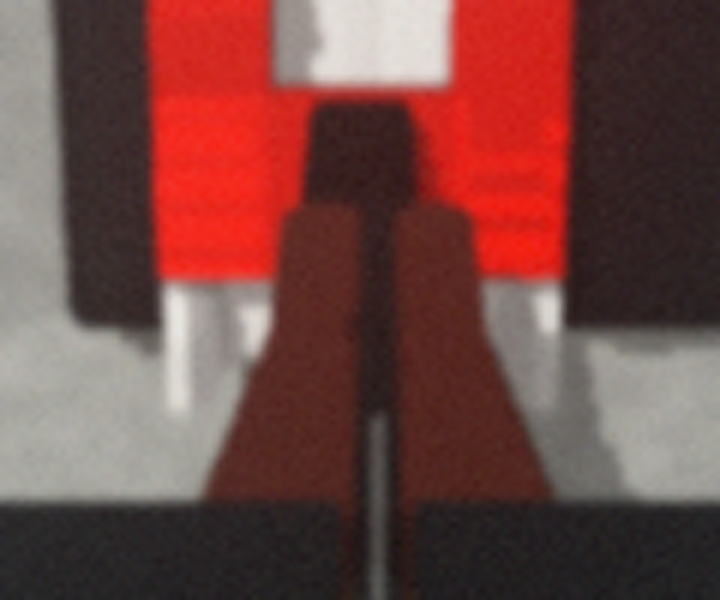

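```bash
python3 - <<'E'
from fit import *
m=camera_model("wrist"); T=m["T_tool_cam"]
for z in (0,-.01,-.015,-.02,-.025): print(z,proj(T,m,[[.01,0,z],[.01,-.013,z]]).round(1).tolist())
E
```

```text
0 [[257.6, 217.2], [237.5, 217.2]]
-0.01 [[257.6, 223.2], [236.5, 223.2]]
-0.015 [[257.6, 226.4], [236.0, 226.4]]
-0.02 [[257.6, 229.8], [235.4, 229.8]]
-0.025 [[257.6, 233.4], [234.8, 233.4]]
```

The pictures and the tip-row calculation agree: the visible fingertips sit about 20 mm above the reported TCP, so they shut just over the grip. I'll open, go lower in small steps and watch the force.

Emit:
arm_command(steps=[{"dx": 0, "dy": -0.003, "dz": -0.02, "az": 0, "ax": 0, "ay": 0, "fingers": 0.6}, {"dx": 0, "dy": -0.003, "dz": -0.02, "az": 0, "ax": 0, "ay": 0, "fingers": 0.6}, {"dx": 0, "dy": -0.003, "dz": -0.02, "az": 0, "ax": 0, "ay": 0, "fingers": 0.6}, {"dx": 0, "dy": -0.003, "dz": -0.02, "az": 0, "ax": 0, "ay": 0, "fingers": 0.6}, {"dx": 0, "dy": -0.003, "dz": 0, "az": 0, "ax": 0, "ay": 0, "fingers": 0.6}])

```text
t: 13.0
tcp_pos: [0.5842, -0.2074, 0.0575]
ee_rot: [2.333, 2.102, 0.001]
contact_force: [-0.0, 0.0, -0.4]
grip_width: 0.396
```

Emit:
arm_command(steps=[{"dx": 0, "dy": 0, "dz": 0.01, "az": 0, "ax": 0, "ay": 0, "fingers": 0.6}, {"dx": 0, "dy": 0, "dz": 0.018, "az": 0, "ax": 0, "ay": 0, "fingers": 0.6}, {"dx": 0, "dy": 0, "dz": 0.018, "az": 0, "ax": 0, "ay": 0, "fingers": 0.6}])

```text
t: 13.3
tcp_pos: [0.583, -0.207, 0.0487]
ee_rot: [-2.333, -2.102, 0.001]
contact_force: [0.0, -0.3, -0.2]
grip_width: 0.403
```

No contact yet, so down another 6 mm.

Emit:
arm_command(steps=[{"dx": 0, "dy": 0, "dz": 0.007, "az": 0, "ax": 0, "ay": 0, "fingers": 0.6}, {"dx": 0, "dy": 0, "dz": 0.015, "az": 0, "ax": 0, "ay": 0, "fingers": 0.6}, {"dx": 0, "dy": 0, "dz": 0.015, "az": 0, "ax": 0, "ay": 0, "fingers": 0.6}])

```text
t: 13.6
tcp_pos: [0.5833, -0.2072, 0.0432]
ee_rot: [-2.333, -2.103, 0.001]
contact_force: [-0.5, -0.4, -0.4]
grip_width: 0.398
```

```bash
python3 - <<'E'
from fit import *
p=np.load("stage.npy"); st=bot.read_state()
print(tos(p,st["tcp_pos"]),st["grip_width"],st["contact_force"])
im=grab_frame("wrist"); cv2.imwrite("pics/w11.png",cv2.resize(im[:,:,::-1],(800,600)))
cv2.imwrite("pics/s11.png",cv2.resize(grab_frame("side")[130:240,180:340,::-1],(800,550),interpolation=cv2.INTER_CUBIC))
E
```

```text
[[ 0.00024534 -0.12807923  0.04323916]] 0.3984062783784215 [-0.53102591 -0.35976111 -0.43112766]
```

View pics/w11.png

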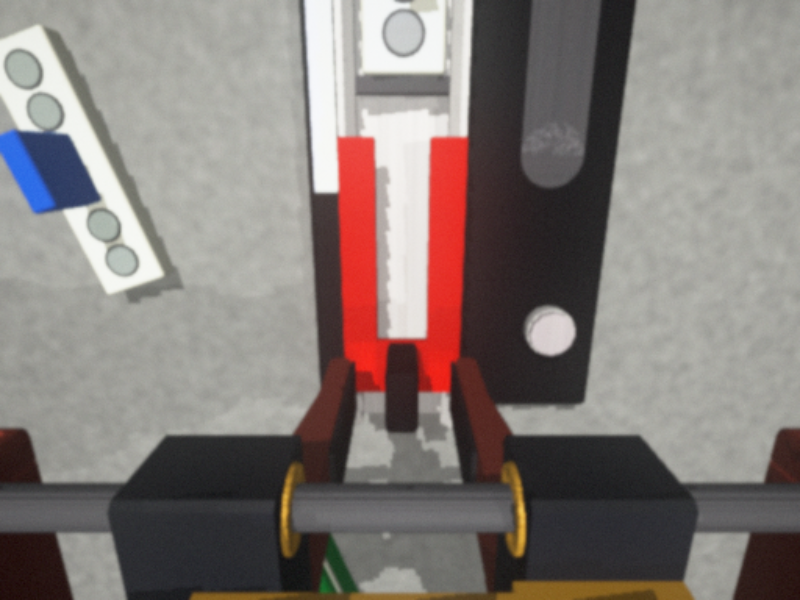

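View pics/s11.png

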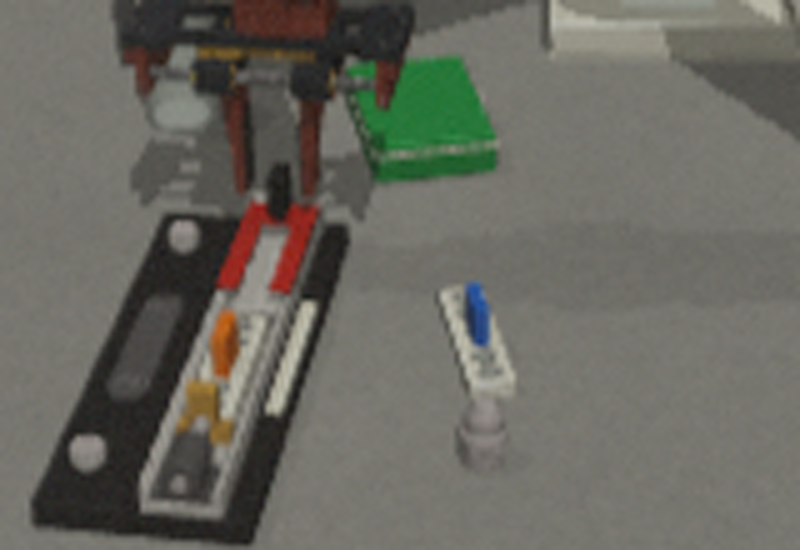

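The fingers now flank the grip, so I'll close on it.

Emit:
arm_command(steps=[{"dx": 0, "dy": 0, "dz": 0, "az": 0, "ax": 0, "ay": 0, "fingers": 1}, {"dx": 0, "dy": 0, "dz": 0, "az": 0, "ax": 0, "ay": 0, "fingers": 1}, {"dx": 0, "dy": 0, "dz": 0, "az": 0, "ax": 0, "ay": 0, "fingers": 1}, {"dx": 0, "dy": 0, "dz": 0, "az": 0, "ax": 0, "ay": 0, "fingers": 1}, {"dx": 0, "dy": 0, "dz": 0, "az": 0, "ax": 0, "ay": 0, "fingers": 1}], force=20)

```text
t: 14.2
tcp_pos: [0.583, -0.2072, 0.0437]
ee_rot: [-2.333, -2.102, 0.001]
contact_force: [-2.9, 0.1, 2.2]
grip_width: 0.135
```

```bash
python3 - <<'E'
from fit import *
p=np.load("stage.npy"); st=bot.read_state()
print(tos(p,st["tcp_pos"]),st["grip_width"],st["contact_force"]); goal(tow(p,[0.0002,-.0315,.0432])[0],p[2])
E
```

```text
[[-3.76859451e-05 -1.28104357e-01  4.37352715e-02]] 0.13526405131983585 [-2.85206658  0.13168418  2.17451668]
d [0.2415 0.001  0.0013] a [-0.0003  0.      0.0006] mm 97.0 deg 0.1
```

Emit:
arm_command(steps=[{"dx": 0.025, "dy": 0, "dz": 0, "az": 0, "ax": 0, "ay": 0, "fingers": 1}, {"dx": 0.05, "dy": 0, "dz": 0, "az": 0, "ax": 0, "ay": 0, "fingers": 1}, {"dx": 0.075, "dy": 0, "dz": 0, "az": 0, "ax": 0, "ay": 0, "fingers": 1}, {"dx": 0.1, "dy": 0, "dz": 0, "az": 0, "ax": 0, "ay": 0, "fingers": 1}, {"dx": 0.12, "dy": 0.0, "dz": 0, "az": 0, "ax": 0, "ay": 0, "fingers": 1}])

```text
t: 14.7
tcp_pos: [0.5883, -0.1578, 0.0437]
ee_rot: [-2.332, -2.104, 0.001]
contact_force: [-5.2, -2.2, 4.2]
grip_width: 0.134
```

```bash
python3 - <<'E'
from fit import *
p=np.load("stage.npy"); st=bot.read_state()
print(tos(p,st["tcp_pos"]),st["grip_width"],st["contact_force"]); goal(tow(p,[0.0002,-.0315,.0437])[0],p[2])
im=grab_frame("wrist"); cv2.imwrite("pics/w12.png",cv2.resize(im[:,:,::-1],(800,600)))
E
```

```text
[[-5.16546945e-06 -7.84606349e-02  4.37153431e-02]] 0.13352068736820058 [-5.23849806 -2.18124114  4.23220931]
d [1.174e-01 9.000e-04 1.000e-04] a [-0.0002 -0.0001  0.001 ] mm 47.0 deg 0.2
```

View pics/w12.png

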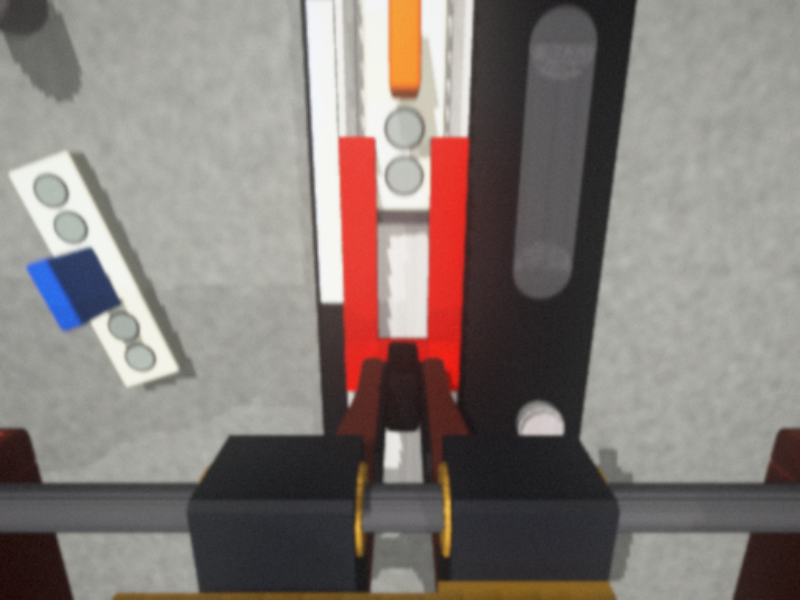

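The keeper is sliding over the strip with the fin centred in its gap, so I'll finish closing it.

Emit:
arm_command(steps=[{"dx": 0.025, "dy": 0, "dz": 0, "az": 0, "ax": 0, "ay": 0, "fingers": 1}, {"dx": 0.05, "dy": 0, "dz": 0, "az": 0, "ax": 0, "ay": 0, "fingers": 1}, {"dx": 0.075, "dy": 0, "dz": 0, "az": 0, "ax": 0, "ay": 0, "fingers": 1}, {"dx": 0.1, "dy": 0, "dz": 0, "az": 0, "ax": 0, "ay": 0, "fingers": 1}, {"dx": 0.112, "dy": 0.0, "dz": 0, "az": 0, "ax": 0, "ay": 0, "fingers": 1}])

```text
t: 15.25
tcp_pos: [0.593, -0.1132, 0.0437]
ee_rot: [-2.332, -2.105, -0.0]
contact_force: [-5.9, -2.0, 4.8]
grip_width: 0.134
```

Emit:
arm_command(steps=[{"dx": 0.004, "dy": 0, "dz": 0, "az": 0, "ax": 0, "ay": 0, "fingers": 1}, {"dx": 0.006, "dy": 0, "dz": 0, "az": 0, "ax": 0, "ay": 0, "fingers": 1}, {"dx": 0.009, "dy": 0, "dz": 0, "az": 0, "ax": 0, "ay": 0, "fingers": 1}])

```text
t: 15.55
tcp_pos: [0.5932, -0.1114, 0.0437]
ee_rot: [-2.334, -2.103, 0.001]
contact_force: [-5.9, -0.9, 6.4]
grip_width: 0.131
```

```bash
python3 - <<'E'
from fit import *
p=np.load("stage.npy"); st=bot.read_state()
print(tos(p,st["tcp_pos"]),st["grip_width"],st["contact_force"])
E
```

```text
[[ 2.02027165e-05 -3.17162175e-02  4.37381143e-02]] 0.13098163164175566 [-5.91540682 -0.92002035  6.44638763]
```

Emit:
arm_command(steps=[{"dx": 0.004, "dy": 0, "dz": 0, "az": 0, "ax": 0, "ay": 0, "fingers": 1}, {"dx": 0.007, "dy": 0, "dz": 0, "az": 0, "ax": 0, "ay": 0, "fingers": 1}, {"dx": 0.007, "dy": 0, "dz": 0, "az": 0, "ax": 0, "ay": 0, "fingers": 1}])

```text
t: 15.85
tcp_pos: [0.5932, -0.1111, 0.0437]
ee_rot: [2.334, 2.1, -0.004]
contact_force: [-4.9, -6.0, 7.1]
grip_width: 0.133
```

The keeper is at its stop: force along the rail jumped and motion ended. I'll relax, release and lift.

Emit:
arm_command(steps=[{"dx": -0.006, "dy": 0, "dz": 0, "az": 0, "ax": 0, "ay": 0, "fingers": 1}, {"dx": -0.006, "dy": 0, "dz": 0, "az": 0, "ax": 0, "ay": 0, "fingers": 0.65}, {"dx": -0.006, "dy": 0, "dz": 0, "az": 0, "ax": 0, "ay": 0, "fingers": 0.65}, {"dx": -0.006, "dy": 0, "dz": 0, "az": 0, "ax": 0, "ay": 0, "fingers": 0.65}, {"dx": -0.006, "dy": 0, "dz": 0, "az": 0, "ax": 0, "ay": 0, "fingers": 0.65}])

```text
t: 16.35
tcp_pos: [0.594, -0.1107, 0.0436]
ee_rot: [2.333, 2.103, 0.001]
contact_force: [-0.9, 0.8, -1.1]
grip_width: 0.346
```

Emit:
arm_command(steps=[{"dx": 0, "dy": 0, "dz": -0.05, "az": 0, "ax": 0, "ay": 0, "fingers": 0.65}, {"dx": 0, "dy": 0, "dz": -0.15, "az": 0, "ax": 0, "ay": 0, "fingers": 0.65}, {"dx": 0, "dy": 0, "dz": -0.27, "az": 0, "ax": 0, "ay": 0, "fingers": 0.65}, {"dx": 0.15, "dy": 0, "dz": -0.35, "az": 0, "ax": 0, "ay": 0, "fingers": 0.65}, {"dx": 0.15, "dy": 0, "dz": -0.35, "az": 0, "ax": 0, "ay": 0, "fingers": 0.65}])

```text
t: 16.85
tcp_pos: [0.6017, -0.0469, 0.1873]
ee_rot: [2.329, 2.105, 0.009]
contact_force: [0.5, 1.5, 0.2]
grip_width: 0.353
```

Emit:
arm_command(steps=[{"dx": 0, "dy": 0, "dz": 0, "az": 0, "ax": 0, "ay": 0, "fingers": 0.65}, {"dx": 0, "dy": 0, "dz": 0, "az": 0, "ax": 0, "ay": 0, "fingers": 0.65}])

```text
t: 17.05
tcp_pos: [0.5994, -0.0517, 0.1828]
ee_rot: [-2.333, -2.104, 0.002]
contact_force: [0.6, -0.5, 0.0]
grip_width: 0.345
```

```bash
python3 - <<'E'
from fit import *
p=np.load("stage.npy"); st=bot.read_state()
print(tos(p,st["tcp_pos"]),st["grip_width"],st["contact_force"])
im=grab_frame("wrist"); pickle.dump(st,open("w13.pkl","wb")); cv2.imwrite("pics/w13.png",im[:,:,::-1]); cv2.imwrite("pics/w13b.png",cv2.resize(im[70:270,170:370,::-1],(600,600),interpolation=cv2.INTER_CUBIC))
cv2.imwrite("pics/s13.png",cv2.resize(grab_frame("side")[130:240,180:340,::-1],(800,550),interpolation=cv2.INTER_CUBIC))
E
```

```text
[[-1.48251254e-04  2.82866632e-02  1.82809023e-01]] 0.34539636240307103 [ 0.64257203 -0.49603442  0.04155447]
```

View pics/w13b.png

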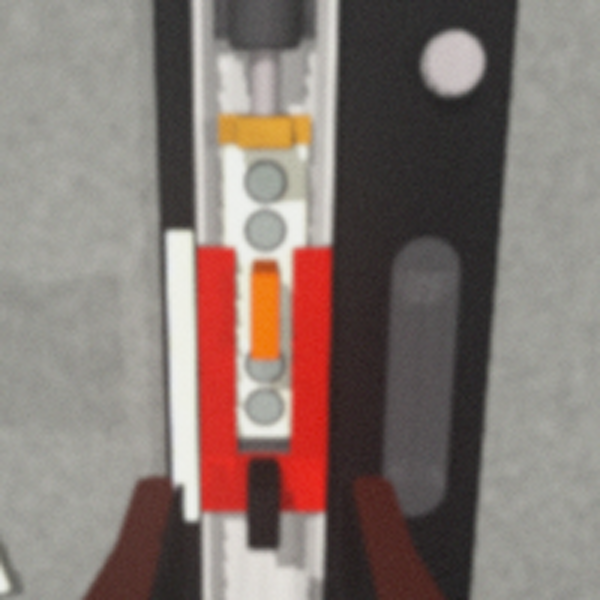

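View pics/s13.png

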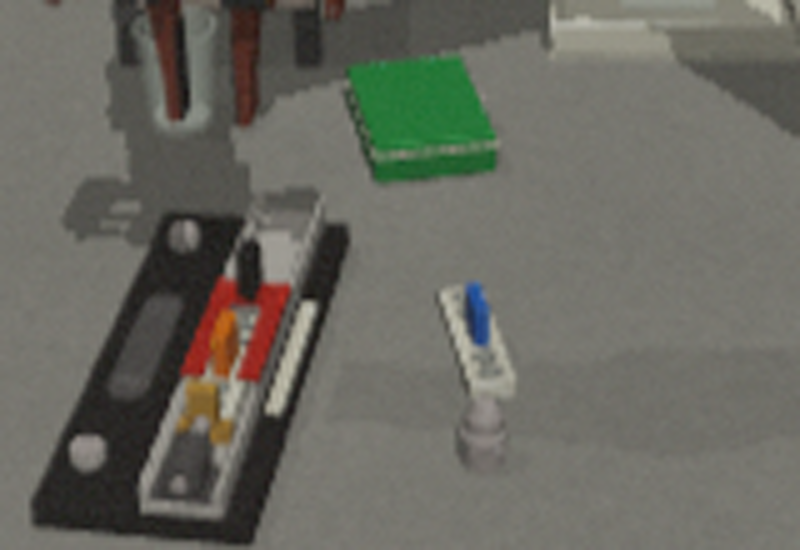

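```bash
python3 - <<'E'
from fit import *
p=np.load("stage.npy"); st=pickle.load(open("w13.pkl","rb")); T,m=camT("wrist",st)
q=lambda u,v:((u+.5)/3-.5+170,(v+.5)/3-.5+70)
f=lambda uv,z:(tos(p,unproj(T,m,uv,z))*1000).round(1)
print("tips",f([q(216,247),q(312,247)],.045),"fin",f([q(250,273),q(280,273),q(250,360),q(280,360)],.068),"foll",f([q(238,148),q(293,148)],.066))
E
```

```text
tips [[-17.2  57.7  45. ]
 [ 16.7  57.8  45. ]] fin [[-4.9 52.9 68. ]
 [ 5.1 53.  68. ]
 [-4.9 22.9 68. ]
 [ 5.3 23.  68. ]] foll [[-8.7 93.  66. ]
 [ 8.9 93.  66. ]]
```

```bash
python3 - <<'E'
from h import *
print(ticket.job_done())
E
```

```text
the job is handed in; nothing more can be done
None
```

The orange-finned strip is loaded in the channel, the keeper rail is closed over it, and the job is handed in. It took about 17 s of the 51 s allowed.

I gripped the strip by its fin and pushed the follower back with the strip held above the walls. I then lowered it to the floor and released it so the spring pushed it against the end stop. Last, I slid the keeper by its black grip until it met its stop.

Last checks, measured in the final wrist picture just before handing in:

| Check | Measured | Target |
|---|---|---|
| Strip centre along the channel | 37.9 mm | 38 mm |
| Strip centre across the channel | about 0 mm | 0 mm |
| Follower travel | about 16 mm | 10–22 mm |
| Keeper travel | about 109.7 mm | above 102 mm |

The gripper was clear of everything, and the blue-finned strip and the other things I could see looked unmoved. I did not measure them, and the oil, dish and tweezers were outside the last pictures. I did not measure the strip's height or tilt either; I judged it flat from the pictures, the contact with the floor and the keeper closing fully over it.

- **First grip on the keeper missed:** the fingers shut just above the keeper's grip. The pictures showed the visible fingertips about 20 mm above the reported tool point, so I lowered the arm and the second grip held.
- **Strip slide stalled:** before release, sliding the strip back towards the stop moved it only about 0.5 mm. The spring finished the job once I let go.

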